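Sort the load weights from the sensor kit

TASK

Pull the stiff slide gate of the parts case open until its pointer is level with the clip on the rail, and not beyond the clip, because the sensors in the next bay must stay covered. Use the balance to find out which of the weights in the open bay are heavy (they pull the pan down) and which are light, and stand the heavy ones upright in the deep tray and the light ones upright in the flat tray. Finish with the gate pushed fully shut again, and leave the meter, screwdriver and carton where they are.

Things in the scene. Friction and masses are not known exactly. Their poses are not given: they have to be found in the camera images.
- case: fixed black parts case with aluminium edges, 360 mm long (its x, pointing away from the robot), 190 mm wide (its y), 100 mm high, slightly turned. Origin on the table; walls span x -190 to +170, y -95 to +95 mm. Aluminium runners 16 mm wide on its long sides at y = -98 and +98 mm, top at z 114 mm, from x -230 to +170 mm.
- bay (a point): middle of the floor of the case's far bay, which holds the weights: case x = +98 mm, y = 0, 6 mm over the table. Axes as the case's. The bay is open upward once the gate is open: 124 mm (x) by 170 mm (y), walls up to z 100 mm (90 mm on the robot's side). Foam ledges 17 mm thick and 40 mm high along both long walls leave the weights 124 by 136 mm.
- gate (a joint): travel of the slide gate in m, 0 = fully shut; it opens towards the robot, along the case's -x, up to 0.18. The gate is a steel plate, top at z 107 mm over the table, that covers both bays when shut; its far edge stands at case x = +160 mm minus the travel. It slides with about 9 N of friction and stays where it is left.
- gate_grip (a point): grip point of the gate's black grip, an upright fin 14 mm thick along the case's x, 90 mm long across it, standing from z 107 to 152 mm; the point lies in its middle, 18 mm below its top. Moves with the gate; at travel 0 at case x = +50 mm. To be pinched from above across its 14 mm.
- gate_pointer (a point): tip of the small pointer on the gate, over the runner on the case's +y side. Moves with the gate; same case x as the grip.
- clip: small black saddle clip, 8 mm long, fixed on the runner on the case's +y side. Origin in the middle of its underside, axes as those of the case. The gate is open to the mark when pointer and clip have the same x in the case's axes (travel about 135 to 150 mm). The clip and pointer do not touch.
- balance: fixed beam balance, base 340 x 110 x 14 mm, origin on the table under its pivot, z up. The beam lies along its x: the pan on the -x side (towards the robot), a brass counterweight on the +x side; pivot 85 mm over the table, 130 mm from pan and counterweight. It is slightly turned.
- pan (a point): middle of the pan's floor, moves with the beam; 96 mm over the table when level, about 108 mm when empty. The pan is square, 84 mm inside, with a rim 9 mm high.
- beam (a joint): tilt of the balance beam in rad, 0 = level, positive = pan down; stops at -0.09 and +0.09. Empty or with a light weight the pan stays up (-0.09); a heavy weight sinks it to +0.09 within about a second (tipping point about 0.44 kg in the middle of the pan).
- deep_tray: fixed open aluminium tray for the heavy weights, outside 146 (its x) x 180 (its y) mm, walls 42 mm high and 4 mm thick, inner floor 4 mm over the table. Origin: centre of its underside, z up. It and the flat tray may be in either place.
- flat_tray: fixed open aluminium tray for the light weights, outside 146 (its x) x 180 (its y) mm, walls only 18 mm high and 4 mm thick, inner floor 4 mm over the table. Origin: centre of its underside, z up.
- weight1: plated steel weight: round body 54 mm across, 40 mm high, with a round grip stem on top 24 mm across, 50 mm high (90 in all). Origin: centre of its underside, z up. All look the same; solid ones weigh about 0.6 kg, hollow ones about 0.3 kg (within 8 %); only the balance tells. Three or all four are present, at the start upright in the case's far bay under the gate.
- weight2: plated steel weight: round body 54 mm across, 40 mm high, with a round grip stem on top 24 mm across, 50 mm high (90 in all). Origin: centre of its underside, z up. All look the same; solid ones weigh about 0.6 kg, hollow ones about 0.3 kg (within 8 %); only the balance tells. Three or all four are present, at the start upright in the case's far bay under the gate.
- weight3: plated steel weight: round body 54 mm across, 40 mm high, with a round grip stem on top 24 mm across, 50 mm high (90 in all). Origin: centre of its underside, z up. All look the same; solid ones weigh about 0.6 kg, hollow ones about 0.3 kg (within 8 %); only the balance tells. Three or all four are present, at the start upright in the case's far bay under the gate.
- weight4: plated steel weight: round body 54 mm across, 40 mm high, with a round grip stem on top 24 mm across, 50 mm high (90 in all). Origin: centre of its underside, z up. All look the same; solid ones weigh about 0.6 kg, hollow ones about 0.3 kg (within 8 %); only the balance tells. Three or all four are present, at the start upright in the case's far bay under the gate.
- meter: bystander: loose grey hand meter, 80 x 150 x 43 mm lying flat; leave alone. Origin: centre of its underside.
- driver: bystander: screwdriver lying on the table; leave alone. Origin: centre of its underside.
- carton: bystander: loose cardboard carton 100 x 140 x 70 mm; leave alone. Origin: centre of its underside.
Things that resemble listed ones, but are neither listed nor needed, are in the scene too. Of the things that look like the flat_tray, take the one that is farthest from the robot's base at the start.

How it is judged (in metres and radians):
On the way, in this order (a step that is already met when the one before it is completed fails the run):
1. the gate is open with its pointer level with the clip, within 7 mm (x of gate_pointer in the frame of clip between -0.007 and 0.007 m and velocity of joint gate between -0.005 and 0.005 m/s), for 0.4 s.
2. a weight stands on the pan, let go (((distance between weight1 and pan below 0.03 m and contact force between the fingers and weight1 below 0.1 N and angle between weight1's own z axis and vertical below 0.2 rad) or (distance between weight2 and pan below 0.03 m and contact force between the fingers and weight2 below 0.1 N and angle between weight2's own z axis and vertical below 0.2 rad) or (distance between weight3 and pan below 0.03 m and contact force between the fingers and weight3 below 0.1 N and angle between weight3's own z axis and vertical below 0.2 rad) or (distance between weight4 and pan below 0.03 m and contact force between the fingers and weight4 below 0.1 N and angle between weight4's own z axis and vertical below 0.2 rad))), for 0.4 s.
At the end, for the whole second after the job is handed in: The gate is shut to within 6 mm; every weight that is present stands upright (within 0.15 rad) and at rest on the floor of its tray: weights of about 0.6 kg in the deep tray, weights of about 0.3 kg in the flat tray (told by how hard each presses on its tray, over or under 4.3 N) (value of joint gate below 0.006 m and ((x of weight1 in the frame of deep_tray between -0.068 and 0.068 m and y of weight1 in the frame of deep_tray between -0.085 and 0.085 m and z of weight1 in the frame of deep_tray below 0.012 m and contact force between weight1 and deep_tray above 4.3 N) or (x of weight1 in the frame of flat_tray between -0.068 and 0.068 m and y of weight1 in the frame of flat_tray between -0.085 and 0.085 m and z of weight1 in the frame of flat_tray below 0.012 m and contact force between weight1 and flat_tray below 4.3 N)) and angle between each of weight1, weight2, weight3, weight4's own z axis and vertical below 0.15 rad and linear speed of each of weight1, weight2, weight3, weight4 below 0.02 m/s and ((x of weight2 in the frame of deep_tray between -0.068 and 0.068 m and y of weight2 in the frame of deep_tray between -0.085 and 0.085 m and z of weight2 in the frame of deep_tray below 0.012 m and contact force between weight2 and deep_tray above 4.3 N) or (x of weight2 in the frame of flat_tray between -0.068 and 0.068 m and y of weight2 in the frame of flat_tray between -0.085 and 0.085 m and z of weight2 in the frame of flat_tray below 0.012 m and contact force between weight2 and flat_tray below 4.3 N)) and ((x of weight3 in the frame of deep_tray between -0.068 and 0.068 m and y of weight3 in the frame of deep_tray between -0.085 and 0.085 m and z of weight3 in the frame of deep_tray below 0.012 m and contact force between weight3 and deep_tray above 4.3 N) or (x of weight3 in the frame of flat_tray between -0.068 and 0.068 m and y of weight3 in the frame of flat_tray between -0.085 and 0.085 m and z of weight3 in the frame of flat_tray below 0.012 m and contact force between weight3 and flat_tray below 4.3 N)) and ((x of weight4 in the frame of deep_tray between -0.068 and 0.068 m and y of weight4 in the frame of deep_tray between -0.085 and 0.085 m and z of weight4 in the frame of deep_tray below 0.012 m and contact force between weight4 and deep_tray above 4.3 N) or (x of weight4 in the frame of flat_tray between -0.068 and 0.068 m and y of weight4 in the frame of flat_tray between -0.085 and 0.085 m and z of weight4 in the frame of flat_tray below 0.012 m and contact force between weight4 and flat_tray below 4.3 N))); the robot touches nothing.
It fails at once if the gate is pulled more than 15 mm past the clip (x of gate_pointer in the frame of clip below -0.015 m).
It fails at once if the meter, the screwdriver or the carton is moved by more than 30 mm (distance of any of meter, driver, carton from where it was at the start of the episode above 0.03 m).
Of weight1, weight2, weight3, weight4 only 3 to 4 are there at a start; the rules pass over those that are not, and their reading is None.
At some moment in a run one of weight1, weight2, weight3, weight4 may be knocked a few centimetres aside while the robot is not near it.
It also fails if it takes over 210 s, if anything falls off the work surface, if the arm or the gripper's body presses on something with over 40 N, if the wrist force passes 120 N, or if a joint passes its speed limit or range.

ROBOT

A 6-joint arm with a two-finger parallel gripper is mounted at the origin on the work surface. World frame = base frame: x ahead of the robot, y to its left, z up, the work surface at z = 0. Lengths are in mm, angles in rad, forces in N, time in s.
With the tool pointing down it reaches from about 300 to 875 mm from the base axis. Payload 4.2 kg.
Tool frame: the origin (TCP) lies between the finger pads; the fingertips stand 14 mm ahead of it and the grasp point (between the pads) lies 5 mm behind it; z points along the fingers, y is the line along which they close (so a half turn about z gives the same grasp; the last joint's range is limited). The gripper opens to 85 mm and grips with 20 to 120 N. Pads are 22 mm wide; open, the fingers measure 114 mm over their backs; the gripper's body (76 mm by 85 mm) begins 54 mm behind the grasp point. The pads swing forward as they close: fully open they stand 13 mm farther back than shut.
Start: joints at [1.084, 0.32, 1.565, -0, 1.257, -0.02], TCP at [258.771, 513.495, 245.338] pointing down, gripper open.
Joint ranges: [-3.11, 3.11], [-0.84, 2.01], [0.21, 2.61], [-1.34, 4.49], [0.05, 2.63], [-2.56, 2.56]. Speed limits (rad/s): [2.57, 2.57, 3.14, 3.14, 3.14, 3.14].

INTERFACE

Orientations are given as a rotation vector (axis times angle).
In Python, from rig import bot, imaging, sign_off gives the robot as it stands.
- The arm moves only by the shell command python3 -m creep 'ROWS'. ROWS is a JSON object of lists of equal length, an entry for each row: "claw": the finger opening in mm, from 0 to 85.4; "delta_pos": the shift along the tool's x, y, z in mm, a list of three; "rot": the turn, a rotation vector about the tool's x, y, z in degrees, a list of three. A call has 1 to 10 rows; each row is the pose to reach, as a shift and turn from the pose commanded when the call began, along the tool's axes at that moment; what a row does not reach only later rows make up. A row lasts 1/10 s, in which the tool goes at most 50 mm and 8.59 degrees, less where a joint would pass 70% of its speed; a pose out of reach is approached as far as the arm can. A call with a gripper value outside its range is refused whole. The fingers move at their own pace and stop on an object; the grip force is fixed at half the most. Time passes only in rows, so rows that repeat a pose let the fingers close. It gives the time, the measured TCP pose, the force, the opening and the grip force at its end, in the units of the state.
- bot.read_state(): the state, without advancing time (a new reading comes with each control period).
- imaging.read_camera(name): name is "side" or "top"; returns (picture, depth): 400x640x3 uint8, red, green, blue; 400x640 float32, mm along the optical axis (not along the pixel's ray), 0 where there is no reading.
- imaging.camera_info(name): a dict with "intrinsics" (3x3 intrinsics, pixels), "k1" (the pictures are not rectified: a ray, as slopes to the right and down, at radius r is drawn at 1 + k1 r^2 times it, then the intrinsics apply), "R" (3x3) and "t" (3): a world point X has camera coordinates R X + t. Camera axes: x right, y down, z forward; pixel columns grow to the right and rows downward; lengths in mm; the calibration is good to about 2 mm. A picture is of the moment at which its call begins. camera_info takes no time and is no camera call.
- sign_off(): hands the job in; it is judged then, once.
The state is a dict: "t": time; "q": joint angles; "qd": joint speeds; "effort": joint torques, N m; "tcp_pos": TCP position; "eef_rot": TCP orientation; "force": force on the tool from outside, world axes, zero at the start; "wrist_torque": the same for the moment, N m; "width": finger opening in mm; "gripper_force": force on a finger pad.
Only numpy, scipy, OpenCV 4.12 (cv2) and the standard library are available. Lean on these libraries where they do the work, as an engineer would, in place of code of your own. Each camera call takes 0.05 s, during which the arm holds its last target. There are 200 camera calls.

## Working session

There is one attempt and no reset: what is moved stays moved. The work goes in short steps, Python scripts to look and compute and a shell command to move; the robot and the scene stay as the last step left them, time stands still between calls to the robot, and variables do not carry over. Pictures are saved under pics/ and viewed, at most 17 in all, crops included, and the job is handed in when it is done.

```bash
ls; mkdir -p pics
cat > h.py <<'E'
import numpy as np, cv2
from rig import bot, imaging
def grab(n, tag):
    p,d=imaging.read_camera(n); cv2.imwrite(f'pics/{tag}.png',p[:,:,::-1]); np.savez(f'pics/{tag}.npz',p=p,d=d); return p,d
def cam(n):
    c=imaging.camera_info(n); return np.array(c['intrinsics']),c['k1'],np.array(c['R']),np.array(c['t']).ravel()
def ray(n,uv):
    K,k1,R,t=cam(n); s=cv2.undistortPoints(np.float64(uv).reshape(-1,1,2),K,np.float64([k1,0,0,0])).reshape(-1,2)
    return np.c_[s,np.ones(len(s))],R,t
def world(n,uv,dep):
    r,R,t=ray(n,uv); return (r*np.reshape(dep,(-1,1))-t)@R
def atz(n,uv,z):
    r,R,t=ray(n,uv); o=-R.T@t; d=r@R; return o+d*((z-o[2])/d[:,2])[:,None]
def pix(n,X):
    K,k1,R,t=cam(n); return cv2.projectPoints(np.float64(X).reshape(-1,1,3),cv2.Rodrigues(R)[0],t,K,np.float64([k1,0,0,0]))[0].reshape(-1,2)
def cloud(n,d):
    v,u=np.mgrid[:400,:640]; return world(n,np.c_[u.ravel(),v.ravel()],d.ravel()).reshape(400,640,3)
E
python3 - <<'E'
from h import *
for n in('top','side'):
    p,d=grab(n,n+'0'); K,k1,R,t=cam(n); print(n,K.tolist(),k1,(-R.T@t).round(),R.round(2).tolist())
s=bot.read_state();print(s)
E
```

```text
pics
top [[390.353363731189, 0.0, 326.58561626047236], [0.0, 390.353363731189, 202.3658772347667], [0.0, 0.0, 1.0]] -0.08335462764142479 [ 303.   44. 1476.] [[0.02, -1.0, 0.0], [-1.0, -0.02, -0.08], [0.08, 0.0, -1.0]]
side [[396.8719089020897, 0.0, 321.092255003927], [0.0, 396.8719089020897, 197.34588755821392], [0.0, 0.0, 1.0]] 0.02776989733889345 [ 122. -738. 1067.] [[0.92, -0.39, -0.01], [-0.3, -0.68, -0.67], [0.25, 0.61, -0.75]]
{'t': 0.1, 'q': array([ 1.08399130e+00,  3.20202969e-01,  1.56556273e+00, -1.22737598e-05,
        1.25740563e+00, -2.00248163e-02]), 'qd': array([-0.00129491, -0.00130736, -0.0010748 , -0.00141687, -0.0022313 ,
       -0.00068972]), 'effort': array([-5.55168754e-04, -4.16412055e+01, -2.34701407e+01, -5.00051465e-05,
        4.93195417e-03, -2.72134571e-06]), 'tcp_pos': array([258.58035001, 513.11616183, 244.57847006]), 'eef_rot': array([-7.26483320e-01, -3.05604400e+00,  2.40488544e-03]), 'force': array([ 0.24149435,  0.53319668, -0.40417766]), 'wrist_torque': array([ 0.0070248 ,  0.00013255, -0.0388379 ]), 'gripper_force': 0.0, 'width': 85.2815560785256}
```

View pics/top0.png

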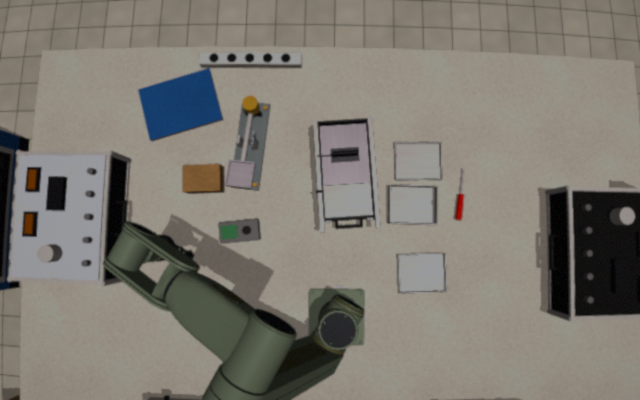

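View pics/side0.png

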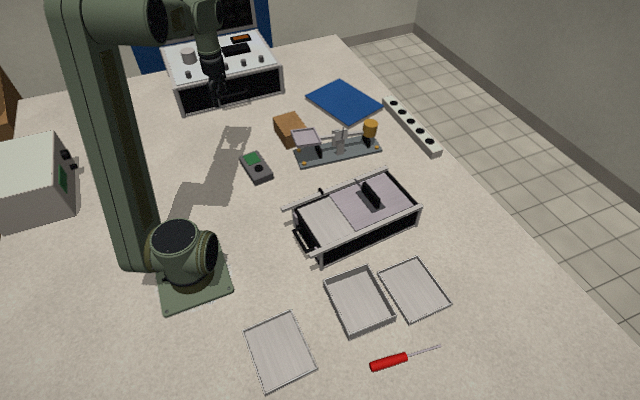

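The top view shows the case at (345,172), with the grip at (345,155) and the clip probably at (318,191). The balance is at (247,147), with the pan at (241,175). Three tray-like things are at (417,160), (412,204) and (421,272). In the side view, (359,300) is the deep one and the other two are flat. I expect flat_tray to be (417,160), since it is the farthest flat one from the base. I'll confirm that in an enlarged crop.

Run:
```python
from h import *
a=cv2.imread('pics/top0.png')[105:300,305:465]; b=cv2.imread('pics/side0.png')[165:365,240:460]
a=cv2.resize(a,None,fx=3,fy=3,interpolation=cv2.INTER_CUBIC)[:580]
cv2.imwrite('pics/c1.png',cv2.resize(a,(int(480*580/580),580)))
b=cv2.resize(b,None,fx=3.6,fy=3,interpolation=cv2.INTER_CUBIC)[:, :]; b=cv2.resize(cv2.imread('pics/side0.png')[165:360,240:460],None,fx=3,fy=3,interpolation=cv2.INTER_CUBIC); cv2.imwrite('pics/c2.png',b)
d=np.load('pics/top0.npz')['d']; P=cloud('top',d)
def rect(u0,v0,u1,v1,z0,z1):
    Q=P[v0:v1,u0:u1].reshape(-1,3); Q=Q[(Q[:,2]>z0)&(Q[:,2]<z1)]; r=cv2.minAreaRect(np.float32(Q[:,:2])); print((u0,v0),len(Q),np.round(r[0],1),np.round(r[1],1),round(r[2],2),np.percentile(Q[:,2],[5,50,95]).round(1))
rect(305,110,385,235,80,125); rect(330,140,362,168,130,165)
rect(388,135,448,180,8,60); rect(384,181,442,228,8,60); rect(390,248,452,297,8,60)
rect(222,156,258,192,90,125); rect(222,95,275,195,6,30);rect(238,92,262,114,70,160)
rect(212,215,265,245,15,60);rect(178,160,226,196,20,90)
```

```text
(305, 110) 5926 [524.3 -20.7] [406.7 216.7] 4.65 [ 92.1 105.3 115.3]
(330, 140) 131 [589.8 -16.8] [15.2 90.1] 4.65 [136.5 150.5 155.3]
(388, 135) 341 [ 602.2 -312.6] [165.7 201.5] 1.06 [ 8.2 13.  21.7]
(384, 181) 521 [ 422.2 -277.3] [180.9 147. ] 89.06 [ 8.4 30.2 44.5]
(390, 248) 349 [ 166.4 -314.4] [152.2 202.3] 3.49 [ 8.2 13.7 21.1]
(222, 156) 719 [525.2 353. ] [ 93.6 114.5] 83.73 [101.6 109.2 119.8]
(222, 95) 1469 [649.5 348.9] [387.4 204.3] 2.64 [ 7.5 14.  20.5]
(238, 92) 252 [772.3 326.3] [58.7 55.8] 0.12 [ 82.8 112.8 118.8]
(212, 215) 866 [313.7 368.6] [ 80.7 148.5] 7.13 [28.9 35.4 42.7]
(178, 160) 1171 [507.2 508.1] [103.2 144.7] 2.62 [42.9 69.9 75.1]
```

View pics/c1.png

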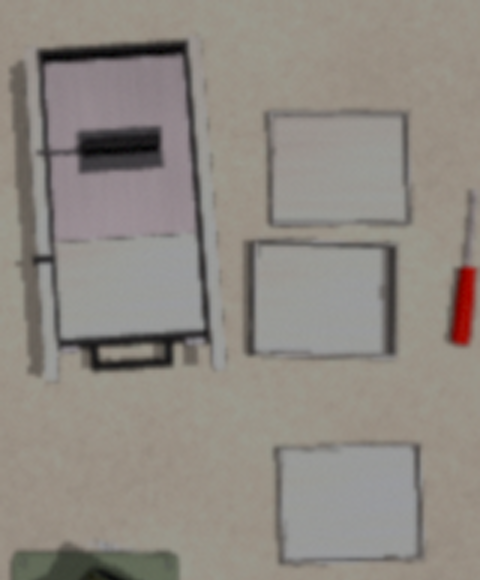

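View pics/c2.png

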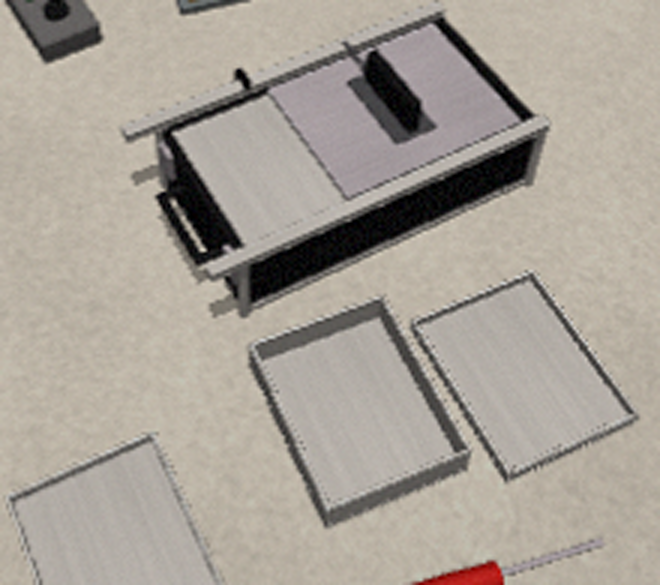

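The trays are clear: deep_tray at (412,204), flat_tray (far) at (417,160), and a decoy at (421,272). The clip is at top (319,191) / side (320,190), the pointer at top (318,156) / side (356,180), and the fin at (345,154). Next I triangulate.

```bash
cat >> h.py <<'E'
def tri(a,b):
    ra,R,t=ray('top',[a]); oa=-R.T@t; da=(ra@R)[0]; rb,R,t=ray('side',[b]); ob=-R.T@t; db=(rb@R)[0]
    s=np.linalg.lstsq(np.c_[da,-db],ob-oa,rcond=None)[0]; A=oa+s[0]*da;B=ob+s[1]*db; return (A+B)/2,np.linalg.norm(A-B)
E
python3 - <<'E'
from h import *
for n,a,b in [('fin',(345.3,154),(372,190.7)),('clip',(319.3,191.3),(320.3,189.7)),('ptr',(318.3,155.7),(356,179.7)),('+near',(321.7,231),(282.3,210)),('-far',(370,117.7),(421.7,205.7)),('-near',(378,227.3),(309.3,254.3))]:
    X,e=tri(a,b); print(n,X.round(1),round(e,1))
p=np.load('pics/side0.npz'); P=cloud('side',p['d'])
def rect(u0,v0,u1,v1,z0,z1):
    Q=P[v0:v1,u0:u1].reshape(-1,3); Q=Q[(Q[:,2]>z0)&(Q[:,2]<z1)]; r=cv2.minAreaRect(np.float32(Q[:,:2])); print((u0,v0),len(Q),np.round(r[0],1),np.round(r[1],1),round(r[2],2),np.percentile(Q[:,2],[5,50,95]).round(1))
rect(355,175,390,215,125,160);rect(270,160,430,270,85,125);rect(320,255,400,345,10,60);rect(375,250,455,330,8,30);rect(288,120,320,152,90,125);rect(290,120,385,170,6,22)
P=cloud('top',np.load('pics/top0.npz')['d'])
m=P[:,:,2]
# grip top only, runner profile
Q=P[140:168,330:362].reshape(-1,3);Q=Q[Q[:,2]>148];print('fintop',Q.mean(0).round(1),len(Q))
E
```

```text
fin [587.9 -19.6 148.8] 9.9
clip [454.9  70.1 123.7] 0.1
ptr [585.2  75.5 110.8] 3.6
+near [318.   59.6  98.2] 1.3
-far [ 727.1 -107.8  107. ] 1.1
-near [ 332.7 -137.1  109.3] 0.8
(355, 175) 198 [589.5 -22. ] [15.8 90.1] 4.72 [127.5 147.9 153.8]
(270, 160) 6009 [524.5 -24. ] [406.6 220. ] 4.56 [ 93.4 105.9 115. ]
(320, 255) 1379 [ 472.3 -249.1] [246.8 245.6] 89.19 [11.7 29.1 44.6]
(375, 250) 750 [ 547.7 -304.6] [239.5 183.2] 0.09 [ 8.3 15.7 23.9]
(288, 120) 481 [518.3 347.9] [103.4 101.3] 83.71 [102.1 108.9 119.7]
(290, 120) 1465 [643.  388.9] [277.5 339.1] 86.93 [ 8.1 13.5 18.6]
fintop [575.7 -15.1 216.8] 102
```

Measurements agree well enough: fin at (589.6, -19.5), clip at (455, 70), case turned 4.65°. That puts the pull at about 127–130 mm, which I'll verify close up. Now I approach the fin.

```bash
cat >> h.py <<'E'
from scipy.spatial.transform import Rotation as Ro
def go(x,y,z,yaw=None):
    """yaw: world direction (deg) of tool y, mod 180; tool straight down"""
    s=bot.read_state(); T=Ro.from_rotvec(s['eef_rot']); p=T.inv().apply(np.array([x,y,z])-s['tcp_pos'])
    print('t',round(s['t'],1),'tcp',s['tcp_pos'].round(1),'q6',round(s['q'][5],2),'w',round(s['width'],1),'delta',p.round(1))
    if yaw is None: yaw=np.degrees(np.arctan2(*T.apply([0,1,0])[[1,0]])); 
    for k in (0,180):
        a=np.radians(yaw+k); Y=np.array([np.cos(a),np.sin(a),0]); Z=np.array([0,0,-1.]); M=np.c_[np.cross(Y,Z),Y,Z]
        print('  rot',k,np.degrees((T.inv()*Ro.from_matrix(M)).as_rotvec()).round(1))
E
python3 -c "
from h import *
go(589.6,-19.5,230,4.65)"
```

```text
t 0.1 tcp [258.6 513.1 244.6] q6 -0.02 w 85.3 delta [-535.3 -326.7   15.1]
  rot 0 [-0.1  0.  58.6]
  rot 180 [-1.000e-01 -1.000e-01 -1.214e+02]
```

```bash
python3 -m creep '{"claw":[85,85,85,85,85,85,85,85,85,85],"delta_pos":[[-50,-30,0],[-100,-60,0],[-150,-91,0],[-200,-122,5],[-250,-152,5],[-300,-183,5],[-350,-213,5],[-400,-244,5],[-440,-270,5],[-480,-294,5]],"rot":[[0,0,6],[0,0,12],[0,0,18],[0,0,24],[0,0,30],[0,0,36],[0,0,42],[0,0,48],[0,0,54],[0,0,58.6]]}'
python3 -c "
from h import *
go(589.6,-19.5,230,4.65)"
```

```text
t: 1.1
tcp_pos: [522.6, 86.6, 240.1]
eef_rot: [-2.134, -2.305, 0.0]
force: [1.0, 0.8, -0.0]
width: 85.1
gripper_force: 0.0
t 1.1 tcp [522.6  86.6 240.1] q6 0.06 w 85.1 delta [-111.    58.6   10.1]
  rot 0 [-0.  -0.  -0.2]
  rot 180 [ -0.    0.  179.8]
```

```bash
python3 -m creep '{"claw":[85,85,85,85,85],"delta_pos":[[-40,22,5],[-80,42,5],[-110,58,5],[-110,58,5],[-110,58,5]],"rot":[[0,0,0],[0,0,0],[0,0,0],[0,0,0],[0,0,0]]}'
python3 - <<'E'
from h import *
go(589.6,-19.5,129,4.65)
p,d=grab('side','s1'); cv2.imwrite('pics/s1c.png',cv2.resize(p[130:270,260:450,::-1],None,fx=4,fy=4,interpolation=cv2.INTER_CUBIC))
E
```

```text
t: 1.6
tcp_pos: [588.6, -16.8, 234.5]
eef_rot: [-2.13, -2.307, 0.001]
force: [0.3, 0.5, -0.6]
width: 85.0
gripper_force: 0.0
t 1.6 tcp [588.6 -16.8 234.5] q6 -0.13 w 85.0 delta [ -2.9   1.  105.5]
  rot 0 [-0.1 -0.  -0.1]
  rot 180 [-1.000e-01  2.000e-01  1.799e+02]
```

View pics/s1c.png

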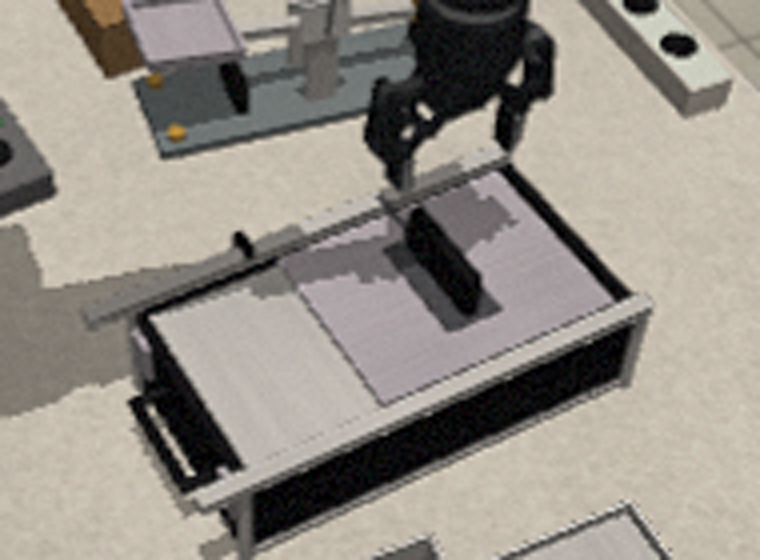

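The fingers straddle the fin, with the open fingers at crop (400,170) and (510,140) over the fin at (445,260). Descend and pinch.

```bash
python3 -m creep '{"claw":[85,85,85,85,85,0,0,0,0,0],"delta_pos":[[-2,1,40],[-3,1,75],[-3,1,95],[-3,1,103],[-3,1,103],[-3,1,103],[-3,1,103],[-3,1,103],[-3,1,103],[-3,1,103]],"rot":[[0,0,0],[0,0,0],[0,0,0],[0,0,0],[0,0,0],[0,0,0],[0,0,0],[0,0,0],[0,0,0],[0,0,0]]}'
python3 -c "
from h import *
go(588.5-129*.9967,-19.5-129*.081,132,4.65)"
```

```text
t: 2.65
tcp_pos: [589.8, -19.3, 133.0]
eef_rot: [-2.129, -2.31, 0.0]
force: [-3.4, 0.7, -7.2]
width: 13.0
gripper_force: 58.3
t 2.6 tcp [589.8 -19.3 133. ] q6 -0.13 w 13.0 delta [  -0.  -130.3    1.1]
  rot 0 [-0.  0.  0.]
  rot 180 [  -0.   -0. -180.]
```

```bash
python3 -m creep '{"claw":[0,0,0,0,0,0,0,0,0,0],"delta_pos":[[0,-8,0],[0,-20,0],[0,-35,0],[0,-50,0],[0,-65,0],[0,-80,0],[0,-95,0],[0,-105,0],[0,-110,0],[0,-110,0]],"rot":[[0,0,0],[0,0,0],[0,0,0],[0,0,0],[0,0,0],[0,0,0],[0,0,0],[0,0,0],[0,0,0],[0,0,0]]}'
python3 - <<'E'
from h import *
go(0,0,0)
p,d=grab('side','s2'); cv2.imwrite('pics/s2c.png',cv2.resize(p[150:250,260:400,::-1],None,fx=5.5,fy=5.5,interpolation=cv2.INTER_CUBIC))
E
```

```text
t: 3.65
tcp_pos: [482.2, -28.2, 133.0]
eef_rot: [2.127, 2.307, 0.006]
force: [5.7, 1.0, -1.8]
width: 13.1
gripper_force: 60.8
t 3.6 tcp [482.2 -28.2 133. ] q6 -0.16 w 13.1 delta [  67.2 -479.   130.4]
  rot 0 [ 0.3  0.  -0. ]
  rot 180 [  0.   -0.5 180. ]
```

View pics/s2c.png

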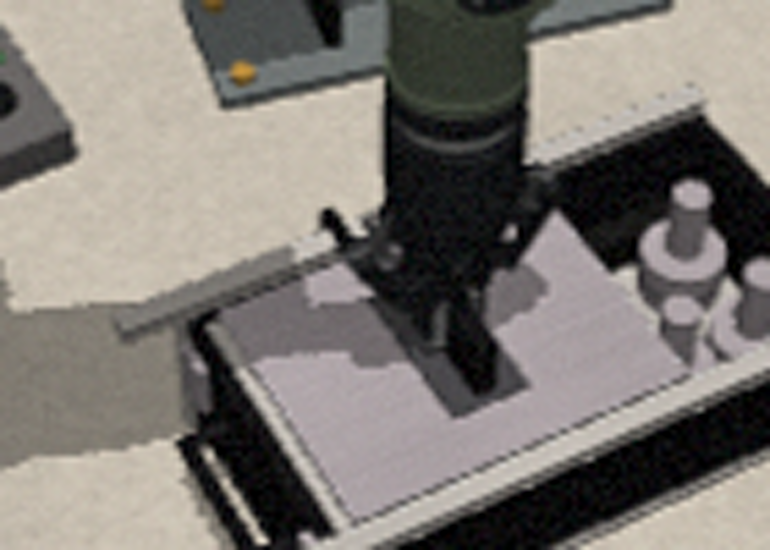

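Run:
```python
from h import *
a=np.radians(4.65); c=np.array([np.cos(a),np.sin(a)]); n=np.array([-c[1],c[0]])
y0=np.array([589.8,-19.3])@n; print('grip x',np.array([589.8,-19.3])@c)
for v in('top','side'):
    g=cv2.cvtColor(np.load(f'pics/{v}0.npz')['p'],cv2.COLOR_RGB2GRAY).astype(np.float32)
    for z in (114,118):
      for off in (95,98,101):
        xs=np.arange(420,620,1.); W=np.c_[xs[:,None]*c+(y0+off)*n,np.full(len(xs),z)]
        q=pix(v,W).astype(np.float32); s=cv2.remap(g,q[None,:,0],q[None,:,1],cv2.INTER_LINEAR)[0]
        med=np.median(s); w=np.clip(med-s-25,0,None); r=[]
        for lo,hi in((430,490),(560,615)):
            m=(xs>lo)&(xs<hi); r+= [round((w[m]*xs[m]).sum()/max(w[m].sum(),1e-6),1), round(s[m].min())]
        print(v,z,off,med,r)
```

```text
grip x 586.2940536455461
top 114 95 132.82031 [np.float64(461.4), 49, np.float64(587.9), 87]
top 114 98 148.8086 [np.float64(461.6), 52, np.float64(588.0), 105]
top 114 101 151.04785 [np.float64(461.6), 52, np.float64(588.1), 122]
top 118 95 133.06738 [np.float64(461.0), 52, np.float64(587.2), 87]
top 118 98 148.93945 [np.float64(461.1), 52, np.float64(587.2), 105]
top 118 101 150.99951 [np.float64(461.2), 49, np.float64(587.3), 122]
side 114 95 179.76953 [np.float64(461.6), 2, np.float64(587.2), 82]
side 114 98 178.67969 [np.float64(462.1), 2, np.float64(586.8), 97]
side 114 101 177.9834 [np.float64(462.3), 4, np.float64(586.6), 147]
side 118 95 178.5039 [np.float64(460.5), 2, np.float64(584.5), 102]
side 118 98 177.84717 [np.float64(460.5), 8, np.float64(584.6), 152]
side 118 101 174.0332 [np.float64(459.3), 9, np.float64(0.0), 158]
```

Both views agree that the pull is 126 mm from the start. 108 mm is done, so 17.5 mm remains.

```bash
python3 -m creep '{"claw":[0,0,0,0,0,0,0,0],"delta_pos":[[0,-4,0],[0,-8,0],[0,-12,0],[0,-15,0],[0,-15.5,0],[0,-15.5,0],[0,-15.5,0],[0,-15.5,0]],"rot":[[0,0,0],[0,0,0],[0,0,0],[0,0,0],[0,0,0],[0,0,0],[0,0,0],[0,0,0]]}'
python3 - <<'E'
from h import *
s=bot.read_state(); print(s['tcp_pos'][0]*.9967+s['tcp_pos'][1]*.081)
E
```

```text
t: 4.5
tcp_pos: [467.9, -29.4, 133.0]
eef_rot: [2.126, 2.306, 0.007]
force: [7.2, 1.2, -1.8]
width: 13.0
gripper_force: 60.5
463.9861777328189
```

```bash
python3 -m creep '{"claw":[0,0,0,0,0,0],"delta_pos":[[0,-1.5,0],[0,-3,0],[0,-3,0],[0,-3,0],[0,-3,0],[0,-3,0]],"rot":[[0,0,0],[0,0,0],[0,0,0],[0,0,0],[0,0,0],[0,0,0]]}'
python3 -m creep '{"claw":[85,85,85,85,85,85,85,85,85,85],"delta_pos":[[0,0,0],[0,0,0],[0,0,0],[0,0,0],[0,2,-20],[0,2,-55],[0,2,-90],[0,2,-140],[0,2,-180],[0,2,-180]],"rot":[[0,0,0],[0,0,0],[0,0,0],[0,0,0],[0,0,0],[0,0,0],[0,0,0],[0,0,0],[0,0,0],[0,0,0]]}'
python3 - <<'E'
from h import *
p1,d1=grab('side','s3'); p2,d2=grab('top','t3')
a=cv2.resize(p1[150:270,260:450,::-1],None,fx=4,fy=4,interpolation=cv2.INTER_CUBIC); cv2.imwrite('pics/s3c.png',a)
g=np.array([.9967,.081]); n=np.array([-.081,.9967]); y0=np.array([589.8,-19.3])@n
for v,p in(('top',p2),('side',p1)):
    P=cloud(v,d2 if v=='top' else d1); 
    Q=P.reshape(-1,3); x=Q[:,:2]@g; y=Q[:,:2]@n-y0
    m=(abs(y)<46)&(x>440)&(x<485)&(Q[:,2]>125)&(Q[:,2]<158); print(v,m.sum(),'fin x',x[m].mean(),(x[m].min()+x[m].max())/2)
E
```

```text
t: 5.1
tcp_pos: [465.0, -29.6, 133.0]
eef_rot: [2.126, 2.306, 0.008]
force: [8.6, 0.5, -3.1]
width: 13.2
gripper_force: 60.4
t: 6.1
tcp_pos: [466.5, -29.8, 318.3]
eef_rot: [2.123, 2.302, 0.012]
force: [-0.6, -0.1, -0.2]
width: 85.3
gripper_force: 0.0
top 33 fin x 460.1781130093321 462.0513444360704
side 182 fin x 458.93163834993624 460.9758670340129
```

View pics/s3c.png

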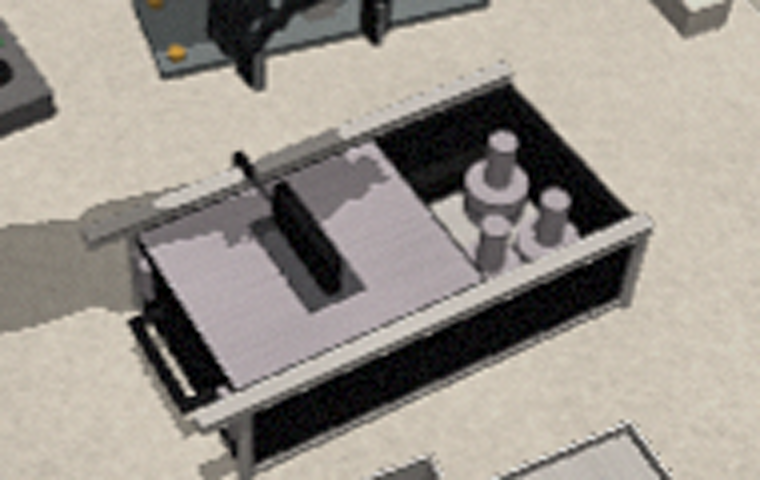

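The pointer is level with the clip (crop 240,160), and the bay shows three stems at crop (502,138), (555,195) and (493,222). I'll move the arm aside towards the balance, check for a fourth from the top, and locate the stems and pan.

```bash
python3 -m creep '{"claw":[85,85,85,85,85,85,85,85],"delta_pos":[[-50,0,0],[-100,0,0],[-150,0,0],[-200,0,0],[-250,0,0],[-290,0,0],[-290,0,0],[-290,0,0]],"rot":[[0,0,0],[0,0,0],[0,0,0],[0,0,0],[0,0,0],[0,0,0],[0,0,0],[0,0,0]]}'
cat >> h.py <<'E'
c=np.array([.9967,.081]); nn=np.array([-.081,.9967]); O=np.array([589.8,-19.3]); O=O-c*(O@c-550.8)  # case origin
def stems(tag):
    for v in('top','side'):
        p,d=grab(v,tag+v); P=cloud(v,d); Q=P[:,:,:2]-O; x=Q@c; y=Q@nn
        m=((x>28)&(x<165)&(abs(y)<80)&(P[:,:,2]>72)&(P[:,:,2]<112)).astype(np.uint8)
        k,l,st,ce=cv2.connectedComponentsWithStats(m)
        for i in range(1,k):
            if st[i,4]<8: continue
            A=P[l==i]; r=cv2.minEnclosingCircle(np.float32(A[:,:2])); print(v,st[i,4],ce[i].round(1),'mean',A.mean(0).round(1),'circ',np.round(r[0],1),round(r[1],1),'ztop',np.percentile(A[:,2],85).round(1),'atz96',atz(v,[ce[i]],94)[0,:2].round(1))
E
python3 - <<'E'
from h import *
stems('w0'); go(0,0,0)
a=np.load('pics/w0top.npz')['p']; b=np.load('pics/w0side.npz')['p']
A=cv2.resize(a[105:235,215:385],None,fx=4,fy=4,interpolation=cv2.INTER_CUBIC); cv2.imwrite('pics/w0c.png',A[:,:,::-1])
E
```

```text
t: 7.0
tcp_pos: [486.6, -318.6, 309.8]
eef_rot: [-2.128, -2.304, 0.0]
force: [0.5, 0.3, -0.2]
width: 85.4
gripper_force: 0.0
top 189 [342.7 121.9] mean [713.5 -10.   92.7] circ [711.3 -10. ] 79.3 ztop 101.5 atz96 [713.1  -9.9]
top 42 [331.8 132.6] mean [672.6  29.3  93.9] circ [674.5  28.9] 11.8 ztop 99.7 atz96 [672.6  29.3]
top 44 [352.  131.1] mean [679.7 -43.8  92.9] circ [681.5 -44.2] 12.0 ztop 98.7 atz96 [679.4 -43.8]
top 43 [353.  146.8] mean [621.9 -48.2  92.7] circ [622.9 -48.4] 12.0 ztop 98.2 atz96 [621.6 -48.1]
top 61 [345.7 156.9] mean [584.9 -22.2  89.8] circ [586.5 -19.7] 79.5 ztop 93.1 atz96 [584. -22.]
side 63 [390.6 179.3] mean [706.8  47.9  89.2] circ [706.8  49. ] 20.2 ztop 99.5 atz96 [704.  44.]
side 61 [385.4 187.3] mean [672.1  21.6  89.3] circ [672.1  25.9] 13.9 ztop 96.7 atz96 [669.4  17.9]
side 12 [360.2 193.5] mean [582.   30.9  89. ] circ [582.5  30.3] 27.8 ztop 90.2 atz96 [579.7  26.8]
side 20 [374.  210.5] mean [588.7 -52.1  89.1] circ [587.  -51.4] 46.6 ztop 91.4 atz96 [586.4 -55.9]
side 65 [383.5 208.2] mean [621.  -56.9  89.9] circ [623.  -55.9] 13.1 ztop 97.1 atz96 [618.9 -59.7]
t 7.1 tcp [ 487.1 -317.3  311.1] q6 -0.68 w 84.8 delta [ 355.4 -458.9  312.8]
  rot 0 [-0.1 -0.1 -0. ]
  rot 180 [ -0.2   0.2 180. ]
```

View pics/w0c.png

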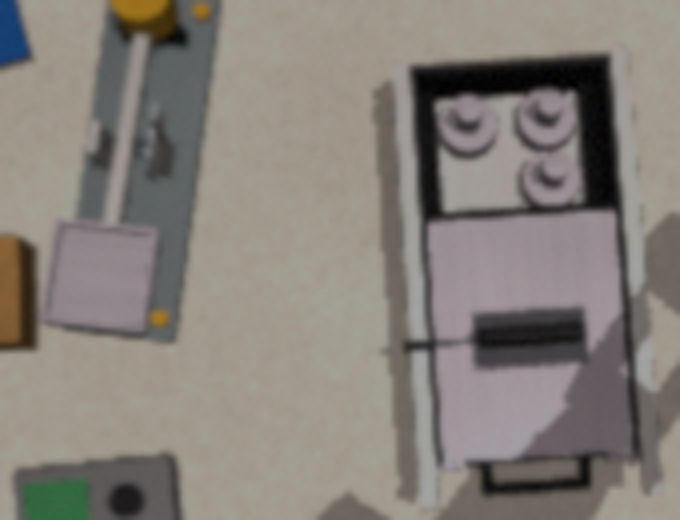

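The picture shows exactly three weights, at crop (467,118), (547,112) and (550,178). The empty pan is at crop (102,276) and the gate is at the clip. Next: pan and tray centres, and the move to the first weight.

Run:
```python
from h import *
q=np.array([(58,222),(157,228),(147,332),(45,322)])/4+[215,105]
W=atz('top',q,117); print('pan',W.mean(0).round(1), np.linalg.norm(np.roll(W,1,0)-W,axis=1).round(0), W.round(0).tolist())
f=np.array([(267,112),(407,112),(410,222),(271,225)])/3+[305,105]; print('flat',atz('top',f,18).round(0).tolist(),atz('top',f,18).mean(0))
f=np.array([(248,242),(394,244),(393,354),(248,354)])/3+[305,105]; print('deep',atz('top',f,42).round(0).tolist(),atz('top',f,42).mean(0))
for v in('top','side'):
    P=cloud(v,np.load(f'pics/w0{v}.npz')['d']).reshape(-1,3)
    m=(abs(P[:,0]-525)<70)&(abs(P[:,1]-350)<65)&(P[:,2]>98)&(P[:,2]<124); Q=P[m]; print(v,m.sum(),np.median(Q,0).round(1),np.percentile(Q,[3,97],0).round(1).tolist())
go(673.5,29,200,94.65)
```

```text
pan [513.2 349.9 117. ] [90. 89. 93. 91.] [[561.0, 391.0, 117.0], [557.0, 302.0, 117.0], [464.0, 308.0, 117.0], [471.0, 399.0, 117.0]]
flat [[659.0, -209.0, 18.0], [663.0, -390.0, 18.0], [521.0, -391.0, 18.0], [514.0, -214.0, 18.0]] [ 589.53620828 -301.12785592   18.        ]
deep [[489.0, -181.0, 42.0], [490.0, -364.0, 42.0], [353.0, -361.0, 42.0], [351.0, -182.0, 42.0]] [ 420.75167982 -272.02027799   42.        ]
top 713 [517.3 353.7 109.2] [[469.8, 309.5, 101.5], [562.8, 397.6, 121.5]]
side 71 [486.5 307.2 111.2] [[464.3, 301.4, 103.4], [520.6, 330.1, 120.8]]
t 7.1 tcp [ 487.1 -317.3  311.1] q6 -0.68 w 84.8 delta [329.6 214.4 111.5]
  rot 0 [  0.   -0.2 -90. ]
  rot 180 [-0.2 -0.  90. ]
```

```bash
python3 -m creep '{"claw":[60,60,60,60,60,60,60,60,60,60],"delta_pos":[[33,21,10],[66,42,20],[99,63,30],[132,84,40],[165,105,50],[198,127,60],[231,149,70],[264,171,80],[300,193,90],[328,214,100]],"rot":[[0,0,8],[0,0,16],[0,0,24],[0,0,32],[0,0,40],[0,0,48],[0,0,56],[0,0,64],[0,0,72],[0,0,80]]}'
python3 -m creep '{"claw":[42,42,42,42],"delta_pos":[[0,0,0],[0,0,0],[0,0,0],[0,0,0]],"rot":[[0,0,5],[0,0,5],[0,0,5],[0,0,5]]}'
python3 -c "
from h import *
go(673.5,29,75,94.65)"
```

```text
t: 8.1
tcp_pos: [673.7, 29.8, 212.2]
eef_rot: [-3.116, -0.397, 0.0]
force: [0.6, -0.8, 0.4]
width: 59.9
gripper_force: 0.0
t: 8.5
tcp_pos: [673.7, 25.7, 213.0]
eef_rot: [3.13, 0.266, 0.001]
force: [0.6, -0.1, -1.5]
width: 41.8
gripper_force: 0.0
t 8.5 tcp [673.7  25.7 213. ] q6 1.42 w 41.8 delta [  0.3  -3.3 138. ]
  rot 0 [ 1.000e-01  0.000e+00 -1.749e+02]
  rot 180 [ 0.  -0.   5.1]
```

```bash
python3 -m creep '{"claw":[42,42,42,42,42,42,42,42,42],"delta_pos":[[0,-3,30],[0,-3,60],[0,-3,90],[0,-3,110],[0,-3,125],[0,-3,134],[0,-3,137],[0,-3,137],[0,-3,137]],"rot":[[0,0,5],[0,0,5],[0,0,5],[0,0,5],[0,0,5],[0,0,5],[0,0,5],[0,0,5],[0,0,5]]}'
python3 -m creep '{"claw":[0,0,0,0,0,0],"delta_pos":[[0,0,0],[0,0,0],[0,0,0],[0,0,0],[0,0,0],[0,0,0]],"rot":[[0,0,0],[0,0,0],[0,0,0],[0,0,0],[0,0,0],[0,0,0]]}'
```

```text
t: 9.4
tcp_pos: [674.9, 26.7, 79.2]
eef_rot: [3.137, 0.128, 0.007]
force: [-3.6, -6.5, 11.0]
width: 41.6
gripper_force: 0.0
t: 10.0
tcp_pos: [674.8, 28.0, 77.3]
eef_rot: [3.138, 0.128, 0.005]
force: [-1.8, -2.3, 6.9]
width: 22.7
gripper_force: 58.3
```

```bash
python3 -m creep '{"claw":[0,0,0,0,0,0,0,0],"delta_pos":[[0,4,-10],[0,4,-30],[0,4,-60],[0,4,-95],[0,4,-130],[0,4,-155],[0,4,-155],[0,4,-155]],"rot":[[0,0,0],[0,0,0],[0,0,0],[0,0,0],[0,0,0],[0,0,0],[0,0,0],[0,0,0]]}'
python3 - <<'E'
from h import *
stems('w1'); print(bot.read_state()['force'])
go(515,352,232,94.65)
E
```

```text
t: 10.8
tcp_pos: [673.5, 24.7, 229.4]
eef_rot: [-3.139, -0.128, 0.002]
force: [-0.4, 1.3, -2.8]
width: 22.6
gripper_force: 59.1
top 13 [362.8 120.5] mean [719.4 -82.6  94.9] circ [720.1 -81.9] 6.9 ztop 102.8 atz96 [719.7 -82.7]
top 34 [346.4 121.9] mean [713.9 -23.3  91.4] circ [713.1 -22.3] 18.8 ztop 100.9 atz96 [713.1 -23.2]
top 14 [323.1 123.6] mean [706.3  61.1  90.7] circ [708.2  61.7] 7.8 ztop 101.2 atz96 [705.4  61. ]
top 11 [363.5 155.7] mean [590.2 -86.4  90.7] circ [589.  -84.4] 14.5 ztop 92.7 atz96 [589.5 -86.1]
side 309 [401.4 193.9] mean [705.4 -25.4  90. ] circ [710.3 -11.3] 77.0 ztop 99.7 atz96 [703. -29.]
side 12 [360.2 193.5] mean [581.9  30.7  89.2] circ [581.8  29.1] 26.4 ztop 91.1 atz96 [579.7  26.8]
side 20 [374.  210.5] mean [588.2 -52.9  90.2] circ [587.2 -51.1] 46.3 ztop 91.9 atz96 [586.4 -55.9]
side 64 [383.6 208.2] mean [621.4 -56.8  89.7] circ [623.  -53.8] 12.4 ztop 96.9 atz96 [619.3 -59.7]
[ 0.10405294 -0.42384934 -3.62872186]
t 10.9 tcp [672.8  24.7 227.7] q6 1.51 w 22.5 delta [-130.7 -339.1   -3.5]
  rot 0 [  -0.4   -0.  -180. ]
  rot 180 [-0.   0.3  0. ]
```

```bash
python3 -m creep '{"claw":[0,0,0,0,0,0,0,0,0,0],"delta_pos":[[-13,-34,-3],[-29,-75,-3],[-45,-118,-3],[-62,-160,-3],[-79,-204,-3],[-96,-248,-3],[-112,-290,-3],[-125,-324,-3],[-131,-339,-3],[-131,-339,-3]],"rot":[[0,0,0],[0,0,0],[0,0,0],[0,0,0],[0,0,0],[0,0,0],[0,0,0],[0,0,0],[0,0,0],[0,0,0]]}'
python3 -m creep '{"claw":[0,0,0],"delta_pos":[[0,0,0],[0,0,0],[0,0,0]],"rot":[[0,0,0],[0,0,0],[0,0,0]]}'
python3 - <<'E'
from h import *
s=bot.read_state(); print(s['force'],s['qd'].round(3))
go(515,352,182,94.65)
p,d=grab('side','s4'); cv2.imwrite('pics/s4c.png',cv2.resize(p[50:180,260:410,::-1],None,fx=4,fy=4,interpolation=cv2.INTER_CUBIC))
E
```

```text
t: 11.9
tcp_pos: [514.3, 353.4, 231.5]
eef_rot: [3.137, 0.133, -0.005]
force: [-0.1, -1.1, -3.0]
width: 22.4
gripper_force: 59.5
t: 12.2
tcp_pos: [516.7, 350.6, 233.2]
eef_rot: [3.139, 0.125, -0.0]
force: [0.2, -0.5, -2.6]
width: 22.8
gripper_force: 59.5
[ 0.24164722 -0.54462537 -2.60724409] [ 0.003 -0.002 -0.005  0.003  0.     0.001]
t 12.2 tcp [516.7 350.6 233.2] q6 2.07 w 22.8 delta [-1.5 -1.5 51.2]
  rot 0 [  0.   -0.  179.9]
  rot 180 [ 0.   0.  -0.1]
```

View pics/s4c.png

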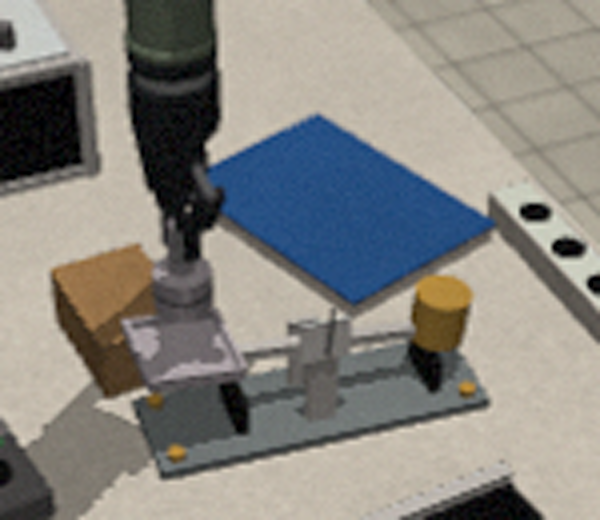

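The weight hangs upright at crop (184,290), above the pan at (184,345). Lower it.

```bash
python3 -m creep '{"claw":[0,0,0,0,0,0,0],"delta_pos":[[-1,-1,15],[-1,-1,30],[-1,-1,40],[-1,-1,46],[-1,-1,50],[-1,-1,50],[-1,-1,50]],"rot":[[0,0,0],[0,0,0],[0,0,0],[0,0,0],[0,0,0],[0,0,0],[0,0,0]]}'
```

```text
t: 12.95
tcp_pos: [515.2, 353.0, 183.9]
eef_rot: [-3.138, -0.128, -0.002]
force: [-0.1, 0.4, -2.3]
width: 22.4
gripper_force: 59.5
```

Not touching yet, so I lower in 1 mm steps and then release.

```bash
python3 -m creep '{"claw":[0,0,0,0],"delta_pos":[[0,0,1],[0,0,2],[0,0,3],[0,0,3]],"rot":[[0,0,0],[0,0,0],[0,0,0],[0,0,0]]}'
python3 -m creep '{"claw":[50,50,50,50,50,50,50,50,50,50],"delta_pos":[[0,0,0],[0,0,0],[0,0,0],[0,0,0],[0,0,-20],[0,0,-60],[0,0,-60],[0,0,-60],[0,0,-60],[0,0,-60]],"rot":[[0,0,0],[0,0,0],[0,0,0],[0,0,0],[0,0,0],[0,0,0],[0,0,0],[0,0,0],[0,0,0],[0,0,0]]}'
cat >> h.py <<'E'
def bal(tag):
    for v in('top','side'):
        p,d=grab(v,tag+v); P=cloud(v,d)
        a=(abs(P[:,:,0]-775)<45)&(abs(P[:,:,1]-326)<50)&(P[:,:,2]>60)&(P[:,:,2]<160)
        m=(abs(P[:,:,0]-515)<60)&(abs(P[:,:,1]-352)<60)&(P[:,:,2]>75)&(P[:,:,2]<200)
        Z=P[:,:,2]
        print(v,'cw z',np.percentile(Z[a],90).round(1) if a.any() else None,'pan z pct',np.percentile(Z[m],[10,25,50,90]).round(1))
E
python3 - <<'E'
from h import *
bal('b0'); s=bot.read_state(); print(s['force'])
d=np.load('pics/w0top.npz')['d'];P=cloud('top',d);a=(abs(P[:,:,0]-775)<45)&(abs(P[:,:,1]-326)<50)&(P[:,:,2]>60)&(P[:,:,2]<160);print('empty cw',np.percentile(P[:,:,2][a],90))
p=np.load('pics/b0side.npz')['p']; cv2.imwrite('pics/b0c.png',cv2.resize(p[50:180,260:410,::-1],None,fx=4,fy=4,interpolation=cv2.INTER_CUBIC))
E
```

```text
t: 13.35
tcp_pos: [515.1, 353.0, 181.0]
eef_rot: [-3.138, -0.128, -0.002]
force: [-0.4, -0.6, 0.5]
width: 22.4
gripper_force: 59.7
t: 14.35
tcp_pos: [514.3, 352.5, 239.0]
eef_rot: [3.138, 0.128, -0.004]
force: [0.0, 0.6, -1.7]
width: 49.8
gripper_force: 0.0
top cw z 117.2 pan z pct [103.5 106.2 110.8 141.6]
side cw z 114.2 pan z pct [105.2 109.6 118.  170.1]
[ 0.0918709   0.07617658 -0.10790558]
empty cw 117.23319685181134
```

View pics/b0c.png

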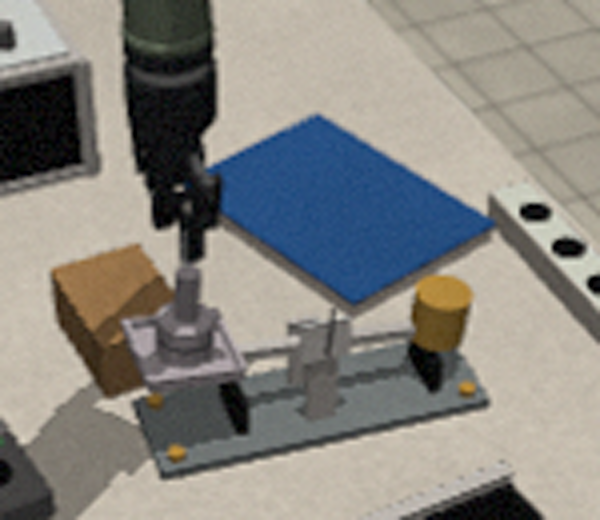

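The weight stands upright in the pan at crop (187,330), with the pan still up and the counterweight still low. It's light. Grasp it again, and re-check the balance after the extra second.

```bash
python3 -m creep '{"claw":[50,50,50,50,0,0,0,0,0,0],"delta_pos":[[0,0,25],[0,0,45],[0,0,57],[0,0,57],[0,0,57],[0,0,57],[0,0,57],[0,0,57],[0,0,57],[0,0,57]],"rot":[[0,0,0],[0,0,0],[0,0,0],[0,0,0],[0,0,0],[0,0,0],[0,0,0],[0,0,0],[0,0,0],[0,0,0]]}'
python3 -c "
from h import *
bal('b1')"
python3 -m creep '{"claw":[0,0,0,0,0,0,0],"delta_pos":[[0,0,-5],[0,0,-20],[0,0,-45],[0,0,-70],[0,0,-70],[0,0,-70],[0,0,-70]],"rot":[[0,0,0],[0,0,0],[0,0,0],[0,0,0],[0,0,0],[0,0,0],[0,0,0]]}'
python3 -c "
from h import *
print(bot.read_state()['force']);go(620,-265,255,4.65)"
```

```text
t: 15.45
tcp_pos: [515.2, 353.0, 183.8]
eef_rot: [-3.138, -0.127, -0.002]
force: [1.5, -0.6, 1.5]
width: 22.5
gripper_force: 58.6
top cw z 118.0 pan z pct [101.2 104.7 108.8 118.7]
side cw z 115.0 pan z pct [104.6 108.8 116.7 172.7]
t: 16.25
tcp_pos: [513.9, 352.3, 251.2]
eef_rot: [3.137, 0.128, -0.006]
force: [0.8, -0.2, -3.6]
width: 22.1
gripper_force: 59.1
[ 0.76839785 -0.21443943 -3.58394911]
t 16.2 tcp [513.9 352.3 251.2] q6 2.07 w 22.1 delta [ 55.6 623.9  -2.9]
  rot 0 [ -0.1   0.3 -90. ]
  rot 180 [ 0.3  0.1 90. ]
```

```bash
python3 -m creep '{"claw":[0,0,0,0,0,0,0,0,0,0],"delta_pos":[[4,45,-3],[8,92,-3],[12,140,-3],[16,189,-3],[20,238,-3],[24,287,-3],[28,336,-3],[33,385,-3],[38,434,-3],[43,483,-3]],"rot":[[0,0,0],[0,0,0],[0,0,0],[0,0,0],[0,0,0],[0,0,0],[0,0,0],[0,0,0],[0,0,0],[0,0,0]]}'
python3 -c "
from h import *
go(612,-255,180,94.65)"
```

```text
t: 17.25
tcp_pos: [596.2, -126.9, 254.5]
eef_rot: [-3.138, -0.127, 0.005]
force: [0.0, 1.5, -3.7]
width: 22.5
gripper_force: 59.4
t 17.2 tcp [ 596.2 -126.9  254.5] q6 1.26 w 22.5 delta [  5.6 129.1  74.3]
  rot 0 [3.0e-01 1.0e-01 1.8e+02]
  rot 180 [-0.1  0.2 -0. ]
```

```bash
python3 -m creep '{"claw":[0,0,0,0,0,0,0,0],"delta_pos":[[2,40,0],[4,80,0],[5,115,10],[5,127,40],[5,127,80],[5,127,120],[5,127,140],[5,127,140]],"rot":[[0,0,0],[0,0,0],[0,0,0],[0,0,0],[0,0,0],[0,0,0],[0,0,0],[0,0,0]]}'
python3 -m creep '{"claw":[0,0],"delta_pos":[[0,0,0],[0,0,0]],"rot":[[0,0,0],[0,0,0]]}'
python3 - <<'E'
from h import *
go(612,-255,79,94.65)
p,d=grab('side','s5'); cv2.imwrite('pics/s5c.png',cv2.resize(p[170:350,300:480,::-1],None,fx=3.2,fy=3.2,interpolation=cv2.INTER_CUBIC))
E
```

```text
t: 18.05
tcp_pos: [608.9, -249.9, 110.5]
eef_rot: [-3.134, -0.127, 0.017]
force: [0.4, 0.3, -3.1]
width: 22.3
gripper_force: 59.5
t: 18.25
tcp_pos: [613.2, -251.6, 117.8]
eef_rot: [3.138, 0.128, 0.004]
force: [-0.5, -0.0, -2.7]
width: 22.6
gripper_force: 59.6
t 18.2 tcp [ 613.2 -251.6  117.8] q6 1.08 w 22.6 delta [-1.6  3.3 38.8]
  rot 0 [ 2.0e-01  1.0e-01 -1.8e+02]
  rot 180 [ 0.1 -0.1  0. ]
```

View pics/s5c.png

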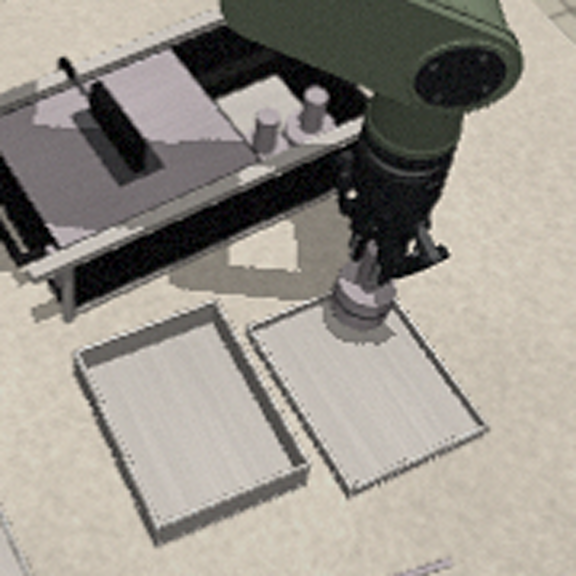

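The weight hovers over the flat tray at crop (362,305). I shift 6 mm inward and lower it.

```bash
python3 -m creep '{"claw":[0,0,0,0,0,0],"delta_pos":[[-1,4,15],[-2,7,28],[-2,7,34],[-2,7,37],[-2,7,38],[-2,7,38]],"rot":[[0,0,0],[0,0,0],[0,0,0],[0,0,0],[0,0,0],[0,0,0]]}'
```

```text
t: 18.9
tcp_pos: [610.4, -259.0, 82.6]
eef_rot: [3.138, 0.127, 0.002]
force: [-7.7, 1.3, 21.3]
width: 22.7
gripper_force: 62.4
```

```bash
python3 -m creep '{"claw":[0,0,50,50,50,50,50,50,50,50],"delta_pos":[[0,0,-1.5],[0,0,-2.5],[0,0,-2.5],[0,0,-2.5],[0,0,-2.5],[0,0,-2.5],[0,0,-30],[0,0,-80],[0,0,-130],[0,0,-130]],"rot":[[0,0,0],[0,0,0],[0,0,0],[0,0,0],[0,0,0],[0,0,0],[0,0,0],[0,0,0],[0,0,0],[0,0,0]]}'
python3 - <<'E'
from h import *
stems('w2')
P=cloud('side',np.load('pics/w2side.npz')['d']).reshape(-1,3); m=(abs(P[:,0]-600)<60)&(abs(P[:,1]+265)<60)&(P[:,2]>60)&(P[:,2]<110); print('placed',m.sum(),np.median(P[m],0),P[m][:,2].max())
go(681,-44,180,94.65); go(622.5,-48.3,180,94.65)
E
```

```text
t: 19.9
tcp_pos: [614.4, -259.9, 216.7]
eef_rot: [3.132, 0.127, 0.022]
force: [-0.0, -0.1, 0.4]
width: 50.0
gripper_force: 0.0
top 180 [342. 122.] mean [713.1  -7.4  92.4] circ [712.2 -10. ] 79.3 ztop 101.5 atz96 [712.6  -7.3]
top 44 [352.  131.1] mean [679.8 -43.9  92.6] circ [681.7 -43.4] 12.4 ztop 98.1 atz96 [679.4 -43.8]
top 41 [353.2 146.6] mean [622.2 -48.5  93.7] circ [623.4 -49.7] 12.2 ztop 97.6 atz96 [622.1 -48.5]
top 59 [344.9 156.9] mean [584.7 -19.2  90. ] circ [586.5 -19.8] 79.6 ztop 93.4 atz96 [583.9 -19. ]
side 222 [398.2 187.4] mean [710.5   4.2  89.9] circ [707.8   1.7] 67.7 ztop 100.1 atz96 [7.081e+02 5.000e-01]
side 12 [360.2 193.5] mean [581.2  29.6  90.7] circ [582.8  30.9] 28.4 ztop 92.5 atz96 [579.7  26.8]
side 65 [398.4 201.7] mean [679.4 -51.1  89. ] circ [680.5 -49.4] 12.4 ztop 95.5 atz96 [676.5 -54.7]
side 20 [374.  210.5] mean [588.3 -52.8  90.1] circ [587.  -51.6] 44.2 ztop 91.1 atz96 [586.4 -55.9]
side 64 [383.5 208.2] mean [621.5 -56.1  89.1] circ [623.7 -55. ] 13.3 ztop 96.4 atz96 [619.  -59.5]
placed 101 [ 605.55059219 -265.64088959   90.04460634] 97.48379183907805
t 20.0 tcp [ 611.3 -258.6  209.7] q6 1.07 w 50.1 delta [  86.8 -208.2   29.7]
  rot 0 [ 3.0e-01  1.0e-01 -1.8e+02]
  rot 180 [ 0.1 -0.2  0. ]
t 20.0 tcp [ 611.3 -258.6  209.7] q6 1.07 w 50.1 delta [  28.1 -208.7   29.5]
  rot 0 [ 3.0e-01  1.0e-01 -1.8e+02]
  rot 180 [ 0.1 -0.2  0. ]
```

```bash
python3 -m creep '{"claw":[44,44,44,44,44,44,44,44],"delta_pos":[[6,-45,0],[13,-95,0],[20,-145,0],[26,-190,10],[28,-208,25],[28,-208,30],[28,-208,30],[28,-208,30]],"rot":[[0,0,0],[0,0,0],[0,0,0],[0,0,0],[0,0,0],[0,0,0],[0,0,0],[0,0,0]]}'
python3 -c "
from h import *
go(622.5,-48.3,78,94.65)"
```

```text
t: 20.8
tcp_pos: [621.7, -50.0, 177.7]
eef_rot: [3.139, 0.126, -0.002]
force: [0.4, 0.0, 1.1]
width: 44.1
gripper_force: 0.0
t 20.8 tcp [621.7 -50.  177.7] q6 1.39 w 44.1 delta [ 1.  -1.6 99.7]
  rot 0 [ 1.000e-01 -0.000e+00  1.799e+02]
  rot 180 [ 0.   0.1 -0.1]
```

```bash
python3 -m creep '{"claw":[44,44,44,44,44,0,0,0,0,0],"delta_pos":[[1,-1,30],[1,-1,65],[1,-1,90],[1,-1,99],[1,-1,99],[1,-1,99],[1,-1,99],[1,-1,99],[1,-1,99],[1,-1,99]],"rot":[[0,0,0],[0,0,0],[0,0,0],[0,0,0],[0,0,0],[0,0,0],[0,0,0],[0,0,0],[0,0,0],[0,0,0]]}'
python3 -m creep '{"claw":[0,0,0,0,0,0,0,0],"delta_pos":[[0,0,-10],[0,0,-30],[0,0,-65],[0,0,-105],[0,0,-145],[0,0,-165],[0,0,-165],[0,0,-165]],"rot":[[0,0,0],[0,0,0],[0,0,0],[0,0,0],[0,0,0],[0,0,0],[0,0,0],[0,0,0]]}'
python3 -c "
from h import *
go(515.5,352,240,94.65)"
```

```text
t: 21.8
tcp_pos: [624.1, -48.4, 81.1]
eef_rot: [3.137, 0.128, 0.006]
force: [-0.4, -4.2, 6.2]
width: 22.1
gripper_force: 59.4
t: 22.6
tcp_pos: [621.5, -47.1, 242.7]
eef_rot: [-3.138, -0.128, 0.006]
force: [-1.1, -0.0, -6.8]
width: 22.5
gripper_force: 59.3
t 22.6 tcp [621.5 -47.1 242.7] q6 1.39 w 22.5 delta [ -73.1 -406.4    3.5]
  rot 0 [-3.0e-01 -1.0e-01 -1.8e+02]
  rot 180 [-0.1  0.2  0. ]
```

```bash
python3 -m creep '{"claw":[0,0,0,0,0,0,0,0,0,0],"delta_pos":[[-7,-40,0],[-16,-88,0],[-25,-137,0],[-34,-186,0],[-43,-235,0],[-52,-284,0],[-60,-333,0],[-67,-375,2],[-73,-406,2],[-73,-406,2]],"rot":[[0,0,0],[0,0,0],[0,0,0],[0,0,0],[0,0,0],[0,0,0],[0,0,0],[0,0,0],[0,0,0],[0,0,0]]}'
python3 -m creep '{"claw":[0,0,0],"delta_pos":[[0,0,0],[0,0,0],[0,0,0]],"rot":[[0,0,0],[0,0,0],[0,0,0]]}'
python3 -c "
from h import *
go(515.5,352,186,94.65)"
```

```text
t: 23.6
tcp_pos: [514.0, 354.8, 238.6]
eef_rot: [3.138, 0.135, -0.01]
force: [0.4, -1.0, -6.0]
width: 22.7
gripper_force: 60.1
t: 23.9
tcp_pos: [517.1, 349.7, 241.5]
eef_rot: [3.138, 0.125, -0.002]
force: [-0.7, -0.3, -5.1]
width: 22.2
gripper_force: 60.1
t 23.9 tcp [517.1 349.7 241.5] q6 2.07 w 22.2 delta [-1.4 -2.5 55.5]
  rot 0 [ 1.000e-01 -1.000e-01  1.799e+02]
  rot 180 [ 0.1  0.1 -0.1]
```

```bash
python3 -m creep '{"claw":[0,0,0,0,0,0,0,0],"delta_pos":[[-1,-2,15],[-1,-2,32],[-1,-2,44],[-1,-2,51],[-1,-2,55],[-1,-2,57],[-1,-2,57],[-1,-2,57]],"rot":[[0,0,0],[0,0,0],[0,0,0],[0,0,0],[0,0,0],[0,0,0],[0,0,0],[0,0,0]]}'
```

```text
t: 24.7
tcp_pos: [516.2, 353.1, 186.0]
eef_rot: [-3.138, -0.128, -0.002]
force: [-0.5, -0.1, -6.1]
width: 22.2
gripper_force: 60.3
```

```bash
python3 -m creep '{"claw":[0,0,0,0,50,50,50,50,50,50],"delta_pos":[[0,0,1],[0,0,2],[0,0,3],[0,0,3],[0,0,3],[0,0,3],[0,0,3],[0,0,3],[0,0,-20],[0,0,-50]],"rot":[[0,0,0],[0,0,0],[0,0,0],[0,0,0],[0,0,0],[0,0,0],[0,0,0],[0,0,0],[0,0,0],[0,0,0]]}'
python3 -m creep '{"claw":[50,50,50,50,50,50,50,50,50,50],"delta_pos":[[0,0,0],[0,0,0],[0,0,0],[0,0,0],[0,0,0],[0,0,0],[0,0,0],[0,0,0],[0,0,0],[0,0,0]],"rot":[[0,0,0],[0,0,0],[0,0,0],[0,0,0],[0,0,0],[0,0,0],[0,0,0],[0,0,0],[0,0,0],[0,0,0]]}'
python3 - <<'E'
from h import *
bal('b2'); go(515,352,170,94.65)
P=cloud('side',np.load('pics/b2side.npz')['d']).reshape(-1,3)
for lo in (110,140,150,160,170,185): 
    m=(abs(P[:,0]-515)<30)&(abs(P[:,1]-352)<30)&(P[:,2]>lo)&(P[:,2]<lo+10); print(lo,m.sum(),np.median(P[m],0) if m.any() else '')
p=np.load('pics/b2side.npz')['p']; cv2.imwrite('pics/b2c.png',cv2.resize(p[50:180,260:410,::-1],None,fx=4,fy=4,interpolation=cv2.INTER_CUBIC))
E
```

```text
t: 25.7
tcp_pos: [515.1, 352.4, 234.3]
eef_rot: [3.137, 0.127, -0.006]
force: [0.5, 0.2, -0.2]
width: 50.0
gripper_force: 0.0
t: 26.7
tcp_pos: [515.9, 353.0, 235.4]
eef_rot: [-3.139, -0.128, -0.0]
force: [-0.1, 0.6, -0.1]
width: 50.1
gripper_force: 0.0
top cw z 140.6 pan z pct [ 83.4  85.4  89.  112.3]
side cw z 137.5 pan z pct [ 81.3  85.4  93.3 145.5]
t 26.8 tcp [515.9 352.9 235.4] q6 2.07 w 50.1 delta [-1.   0.9 65.4]
  rot 0 [   0.   -0. -180.]
  rot 180 [-0. -0.  0.]
110 38 [500.49911536 330.36717072 116.78861413]
140 12 [501.78811471 341.21795253 143.05491987]
150 15 [505.47792912 339.98770712 154.46292058]
160 18 [504.91051635 342.76240231 165.64225351]
170 20 [506.57994527 348.72096323 172.60892939]
185 0
```

View pics/b2c.png

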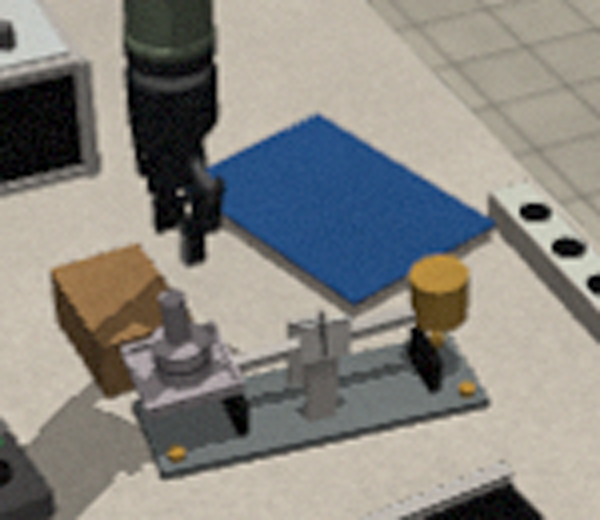

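The pan is down and the counterweight up, so this one is heavy. It stands upright, leaning 0.09 rad with the pan, with its stem at crop (173,310). I grasp it with a matching 5° tilt.

```bash
python3 -m creep '{"claw":[50,50,50,50,50,0,0,0,0,0],"delta_pos":[[-4,1,25],[-8,1,50],[-8,1,70],[-8,1,76],[-8,1,76],[-8,1,76],[-8,1,76],[-8,1,76],[-8,1,76],[-8,1,76]],"rot":[[0,3,0],[0,5,0],[0,5,0],[0,5,0],[0,5,0],[0,5,0],[0,5,0],[0,5,0],[0,5,0],[0,5,0]]}'
python3 -m creep '{"claw":[0,0,0,0,0,0,0,0,0],"delta_pos":[[0,0,-5],[0,0,-15],[0,0,-35],[0,0,-65],[0,0,-95],[0,0,-100],[0,0,-100],[0,0,-100],[0,0,-100]],"rot":[[0,0,0],[0,0,0],[0,-3,0],[0,-5,0],[0,-5,0],[0,-5,0],[0,-5,0],[0,-5,0],[0,-5,0]]}'
python3 -c "
from h import *
go(421,-235,258,94.65)"
```

```text
t: 27.8
tcp_pos: [508.9, 351.5, 161.0]
eef_rot: [-3.131, -0.127, -0.141]
force: [0.5, -1.0, 6.1]
width: 22.1
gripper_force: 58.9
t: 28.7
tcp_pos: [498.4, 350.1, 256.7]
eef_rot: [3.137, 0.128, -0.006]
force: [-0.6, -0.0, -5.8]
width: 22.2
gripper_force: 59.6
t 28.7 tcp [498.4 350.1 256.7] q6 2.08 w 22.2 delta [-1.246e+02  5.768e+02  4.000e-01]
  rot 0 [  -0.3    0.2 -180. ]
  rot 180 [0.1 0.2 0. ]
```

```bash
python3 -m creep '{"claw":[0,0,0,0,0,0,0,0,0,0],"delta_pos":[[-7,40,0],[-15,88,0],[-24,137,0],[-33,186,0],[-42,235,0],[-51,284,0],[-60,333,0],[-69,382,0],[-78,430,0],[-87,478,0]],"rot":[[0,0,0],[0,0,0],[0,0,0],[0,0,0],[0,0,0],[0,0,0],[0,0,0],[0,0,0],[0,0,0],[0,0,0]]}'
python3 -c "
from h import *
go(440,-240,110,94.65)"
```

```text
t: 29.7
tcp_pos: [450.2, -134.6, 258.1]
eef_rot: [-3.138, -0.127, 0.002]
force: [1.3, 0.8, -5.8]
width: 22.0
gripper_force: 60.1
t 29.7 tcp [ 450.2 -134.6  258.1] q6 1.17 w 22.0 delta [-18.6 104.4 148. ]
  rot 0 [-1.0e-01 -1.0e-01 -1.8e+02]
  rot 180 [-0.   0.1  0. ]
```

```bash
python3 -m creep '{"claw":[0,0,0,0,0,0,0,0],"delta_pos":[[-8,40,0],[-16,80,0],[-18,102,5],[-18,104,40],[-18,104,85],[-18,104,125],[-18,104,148],[-18,104,148]],"rot":[[0,0,0],[0,0,0],[0,0,0],[0,0,0],[0,0,0],[0,0,0],[0,0,0],[0,0,0]]}'
python3 -m creep '{"claw":[0,0,0,0],"delta_pos":[[0,0,8],[0,0,16],[0,0,20],[0,0,20]],"rot":[[0,0,0],[0,0,0],[0,0,0],[0,0,0]]}'
```

```text
t: 30.5
tcp_pos: [438.8, -236.3, 106.8]
eef_rot: [-3.133, -0.127, 0.014]
force: [-1.0, 1.0, -5.8]
width: 22.5
gripper_force: 60.2
t: 30.9
tcp_pos: [441.9, -238.0, 91.1]
eef_rot: [-3.139, -0.128, -0.0]
force: [-0.4, 0.1, -5.2]
width: 22.2
gripper_force: 60.5
```

```bash
python3 -m creep '{"claw":[0,0,0,0,0,0],"delta_pos":[[0,0,3],[0,0,6],[0,0,8],[0,0,9],[0,0,9],[0,0,9]],"rot":[[0,0,0],[0,0,0],[0,0,0],[0,0,0],[0,0,0],[0,0,0]]}'
```

```text
t: 31.5
tcp_pos: [441.9, -238.0, 82.0]
eef_rot: [3.139, 0.128, 0.0]
force: [0.4, -0.3, -5.9]
width: 22.6
gripper_force: 60.5
```

```bash
python3 -m creep '{"claw":[0,0,0,0,0],"delta_pos":[[0,0,1],[0,0,2],[0,0,3],[0,0,3],[0,0,3]],"rot":[[0,0,0],[0,0,0],[0,0,0],[0,0,0],[0,0,0]]}'
```

```text
t: 32.0
tcp_pos: [442.3, -238.5, 80.7]
eef_rot: [3.138, 0.128, 0.002]
force: [-3.4, -0.1, 8.6]
width: 22.5
gripper_force: 62.0
```

Contact. I release, rise, and check the remaining weight.

```bash
python3 -m creep '{"claw":[0,50,50,50,50,50,50,50,50,50],"delta_pos":[[0,0,-1],[0,0,-1],[0,0,-1],[0,0,-1],[0,0,-1],[0,0,-30],[0,0,-80],[0,0,-130],[0,0,-130],[0,0,-130]],"rot":[[0,0,0],[0,0,0],[0,0,0],[0,0,0],[0,0,0],[0,0,0],[0,0,0],[0,0,0],[0,0,0],[0,0,0]]}'
python3 - <<'E'
from h import *
stems('w3')
P=cloud('side',np.load('pics/w3side.npz')['d']).reshape(-1,3)
for n,x,y in(('flat',605,-262),('deep',440,-242)):
    m=(abs(P[:,0]-x)<50)&(abs(P[:,1]-y)<50)&(P[:,2]>60)&(P[:,2]<110); print(n,m.sum(),np.median(P[m],0).round(1))
go(681,-44,200,94.65)
E
```

```text
t: 33.0
tcp_pos: [442.2, -238.2, 210.0]
eef_rot: [3.138, 0.128, 0.004]
force: [-0.5, 0.2, -0.1]
width: 50.0
gripper_force: 0.0
top 181 [342.3 122. ] mean [713.1  -8.3  92.7] circ [711.3  -9.6] 78.9 ztop 101.6 atz96 [712.7  -8.3]
top 42 [352. 131.] mean [679.9 -43.9  93.8] circ [682.6 -44.3] 12.8 ztop 98.9 atz96 [679.9 -43.9]
top 56 [345.8 156.9] mean [585.  -22.6  90.3] circ [586.2 -19.8] 79.6 ztop 92.9 atz96 [584.3 -22.4]
side 200 [404.4 193.8] mean [713.7 -30.2  91.1] circ [715.2 -28.4] 58.7 ztop 100.4 atz96 [712.  -32.7]
side 67 [398.4 201.7] mean [679.  -51.4  89. ] circ [681.2 -46.9] 14.1 ztop 96.4 atz96 [676.2 -54.9]
flat 97 [ 606.3 -264.7   90.5]
deep 96 [ 438.2 -245.5   90.4]
t 33.1 tcp [ 441.  -237.5  207.6] q6 0.97 w 50.3 delta [ 254.9 -173.4    7.3]
  rot 0 [-2.0e-01 -1.0e-01 -1.8e+02]
  rot 180 [-0.1  0.1  0. ]
```

```bash
python3 -m creep '{"claw":[44,44,44,44,44,44,44,44,44,44],"delta_pos":[[35,-24,0],[75,-51,0],[115,-78,0],[155,-105,0],[195,-133,0],[230,-157,5],[254,-173,15],[254,-173,25],[254,-173,25],[254,-173,25]],"rot":[[0,0,0],[0,0,0],[0,0,0],[0,0,0],[0,0,0],[0,0,0],[0,0,0],[0,0,0],[0,0,0],[0,0,0]]}'
python3 -c "
from h import *
go(681,-44,80,94.65)"
```

```text
t: 34.1
tcp_pos: [679.7, -45.6, 182.5]
eef_rot: [-3.139, -0.127, 0.005]
force: [-0.5, -0.1, -0.3]
width: 44.0
gripper_force: 0.0
t 34.1 tcp [679.7 -45.6 182.5] q6 1.41 w 44.0 delta [  1.8  -1.5 102.5]
  rot 0 [  0.3   0.  180. ]
  rot 180 [-0.   0.2 -0. ]
```

```bash
python3 -m creep '{"claw":[44,44,44,44,44,0,0,0,0,0],"delta_pos":[[1,-1,30],[1,-1,65],[1,-1,90],[1,-1,101],[1,-1,101],[1,-1,101],[1,-1,101],[1,-1,101],[1,-1,101],[1,-1,101]],"rot":[[0,0,0],[0,0,0],[0,0,0],[0,0,0],[0,0,0],[0,0,0],[0,0,0],[0,0,0],[0,0,0],[0,0,0]]}'
python3 -m creep '{"claw":[0,0,0,0,0,0,0,0],"delta_pos":[[0,0,-10],[0,0,-30],[0,0,-65],[0,0,-105],[0,0,-145],[0,0,-165],[0,0,-165],[0,0,-165]],"rot":[[0,0,0],[0,0,0],[0,0,0],[0,0,0],[0,0,0],[0,0,0],[0,0,0],[0,0,0]]}'
python3 -c "
from h import *
go(515.5,352,240,94.65)"
```

```text
t: 35.1
tcp_pos: [683.1, -44.7, 85.1]
eef_rot: [3.137, 0.128, 0.006]
force: [-0.3, -3.7, 6.3]
width: 21.8
gripper_force: 59.0
t: 35.9
tcp_pos: [680.9, -43.4, 246.2]
eef_rot: [-3.138, -0.128, 0.005]
force: [-0.1, 0.4, -7.5]
width: 21.8
gripper_force: 59.5
t 35.9 tcp [680.9 -43.4 246.2] q6 1.41 w 21.8 delta [-132.6 -407.5    7.2]
  rot 0 [-3.0e-01 -1.0e-01 -1.8e+02]
  rot 180 [-0.1  0.2  0. ]
```

```bash
python3 -m creep '{"claw":[0,0,0,0,0,0,0,0,0,0],"delta_pos":[[-12,-38,0],[-27,-84,0],[-42,-130,0],[-57,-176,0],[-72,-222,0],[-87,-268,0],[-102,-314,0],[-117,-360,2],[-130,-400,5],[-133,-408,5]],"rot":[[0,0,0],[0,0,0],[0,0,0],[0,0,0],[0,0,0],[0,0,0],[0,0,0],[0,0,0],[0,0,0],[0,0,0]]}'
python3 -m creep '{"claw":[0,0,0],"delta_pos":[[0,0,0],[0,0,0],[0,0,0]],"rot":[[0,0,0],[0,0,0],[0,0,0]]}'
python3 -c "
from h import *
go(515.5,352,189,94.65)"
```

```text
t: 36.9
tcp_pos: [512.3, 355.7, 239.2]
eef_rot: [3.138, 0.135, -0.012]
force: [0.2, -0.7, -6.0]
width: 22.4
gripper_force: 60.2
t: 37.2
tcp_pos: [516.6, 350.4, 242.1]
eef_rot: [3.138, 0.125, -0.002]
force: [0.0, -0.0, -6.2]
width: 22.1
gripper_force: 60.2
t 37.2 tcp [516.6 350.4 242.1] q6 2.07 w 22.1 delta [-0.9 -1.7 53.1]
  rot 0 [ 1.000e-01 -1.000e-01  1.799e+02]
  rot 180 [ 0.1  0.1 -0.1]
```

```bash
python3 -m creep '{"claw":[0,0,0,0,0,0,0,0],"delta_pos":[[-1,-1,15],[-1,-1,32],[-1,-1,43],[-1,-1,50],[-1,-1,53],[-1,-1,55],[-1,-1,55],[-1,-1,55]],"rot":[[0,0,0],[0,0,0],[0,0,0],[0,0,0],[0,0,0],[0,0,0],[0,0,0],[0,0,0]]}'
python3 -m creep '{"claw":[0,0,50,50,50,50,50,50,50,50],"delta_pos":[[0,0,1],[0,0,1],[0,0,1],[0,0,1],[0,0,1],[0,0,1],[0,0,1],[0,0,-20],[0,0,-50],[0,0,-50]],"rot":[[0,0,0],[0,0,0],[0,0,0],[0,0,0],[0,0,0],[0,0,0],[0,0,0],[0,0,0],[0,0,0],[0,0,0]]}'
python3 -m creep '{"claw":[50,50,50,50,50,50,50,50,50,50],"delta_pos":[[0,0,0],[0,0,0],[0,0,0],[0,0,0],[0,0,0],[0,0,0],[0,0,0],[0,0,0],[0,0,0],[0,0,0]],"rot":[[0,0,0],[0,0,0],[0,0,0],[0,0,0],[0,0,0],[0,0,0],[0,0,0],[0,0,0],[0,0,0],[0,0,0]]}'
python3 - <<'E'
from h import *
bal('b3'); go(508.5,351.5,161,94.65)
P=cloud('side',np.load('pics/b3side.npz')['d']).reshape(-1,3)
for lo in (140,150,160,170): 
    m=(abs(P[:,0]-515)<30)&(abs(P[:,1]-352)<30)&(P[:,2]>lo)&(P[:,2]<lo+10); print(lo,m.sum(),np.median(P[m],0) if m.any() else '')
E
```

```text
t: 38.0
tcp_pos: [515.6, 353.0, 188.8]
eef_rot: [-3.138, -0.128, -0.002]
force: [-0.0, -0.8, -3.8]
width: 22.1
gripper_force: 60.5
t: 39.0
tcp_pos: [516.9, 354.1, 242.4]
eef_rot: [-3.134, -0.127, -0.012]
force: [0.0, 0.3, 0.3]
width: 50.3
gripper_force: 0.0
t: 40.0
tcp_pos: [515.2, 352.9, 238.1]
eef_rot: [-3.139, -0.128, -0.0]
force: [0.2, -0.8, 0.7]
width: 49.8
gripper_force: 0.0
top cw z 139.9 pan z pct [ 82.8  85.5  89.  110.9]
side cw z 137.7 pan z pct [ 80.9  85.2  92.2 142.8]
t 40.1 tcp [515.2 352.9 238. ] q6 2.07 w 50.4 delta [-6.8  0.8 77. ]
  rot 0 [   0.   -0. -180.]
  rot 180 [-0. -0.  0.]
140 12 [504.18491118 342.06472285 143.88769448]
150 11 [501.51409662 343.8958864  155.05496602]
160 19 [505.04956941 341.76851395 165.05973446]
170 21 [503.98524633 348.80223653 172.93242052]
```

Heavy again (counterweight top at 140 against 117). Regrasp with the 5° tilt.

```bash
python3 -m creep '{"claw":[50,50,50,50,50,0,0,0,0,0],"delta_pos":[[-4,1,25],[-8,1,52],[-8,1,72],[-8,1,78],[-8,1,78],[-8,1,78],[-8,1,78],[-8,1,78],[-8,1,78],[-8,1,78]],"rot":[[0,3,0],[0,5,0],[0,5,0],[0,5,0],[0,5,0],[0,5,0],[0,5,0],[0,5,0],[0,5,0],[0,5,0]]}'
python3 -m creep '{"claw":[0,0,0,0,0,0,0,0,0],"delta_pos":[[0,0,-5],[0,0,-15],[0,0,-35],[0,0,-65],[0,0,-95],[0,0,-105],[0,0,-105],[0,0,-105],[0,0,-105]],"rot":[[0,0,0],[0,0,0],[0,-3,0],[0,-5,0],[0,-5,0],[0,-5,0],[0,-5,0],[0,-5,0],[0,-5,0]]}'
python3 -c "
from h import *
go(405,-315,258,94.65)"
```

```text
t: 41.1
tcp_pos: [508.2, 351.8, 161.6]
eef_rot: [-3.131, -0.127, -0.141]
force: [0.5, -0.3, 6.5]
width: 22.0
gripper_force: 58.9
t: 42.0
tcp_pos: [497.2, 349.9, 262.3]
eef_rot: [3.137, 0.128, -0.006]
force: [-0.3, -0.3, -5.8]
width: 22.5
gripper_force: 59.7
t 42.0 tcp [497.2 349.9 262.3] q6 2.08 w 22.5 delta [-145.9  655.2    6.3]
  rot 0 [  -0.4    0.2 -180. ]
  rot 180 [0.1 0.2 0. ]
```

```bash
python3 -m creep '{"claw":[0,0,0,0,0,0,0,0,0,0],"delta_pos":[[-8,38,0],[-18,84,0],[-29,132,0],[-40,180,0],[-51,228,0],[-61,276,0],[-72,324,0],[-83,372,0],[-93,420,0],[-104,468,0]],"rot":[[0,0,0],[0,0,0],[0,0,0],[0,0,0],[0,0,0],[0,0,0],[0,0,0],[0,0,0],[0,0,0],[0,0,0]]}'
python3 -m creep '{"claw":[0,0,0,0,0,0,0,0],"delta_pos":[[-11,48,0],[-21,96,0],[-32,144,0],[-41,185,0],[-41,187,0],[-41,187,0],[-41,187,0],[-41,187,0]],"rot":[[0,0,0],[0,0,0],[0,0,0],[0,0,0],[0,0,0],[0,0,0],[0,0,0],[0,0,0]]}'
python3 -c "
from h import *
go(405,-315,86,94.65)"
```

```text
t: 43.0
tcp_pos: [431.3, -126.0, 263.6]
eef_rot: [-3.138, -0.128, 0.002]
force: [-0.1, -0.3, -5.9]
width: 21.5
gripper_force: 60.0
t: 43.8
tcp_pos: [406.8, -312.7, 264.2]
eef_rot: [-3.138, -0.13, 0.001]
force: [-0.2, 0.0, -5.4]
width: 21.8
gripper_force: 60.6
t 43.8 tcp [ 406.8 -312.7  264.2] q6 0.81 w 21.8 delta [ -1.9   2.3 178.2]
  rot 0 [-1.000e-01 -1.000e-01 -1.799e+02]
  rot 180 [-0.1  0.   0.1]
```

```bash
python3 -m creep '{"claw":[0,0,0,0,0,0,0,0,0,0],"delta_pos":[[-1,2,40],[-1,2,85],[-1,2,125],[-1,2,150],[-1,2,165],[-1,2,174],[-1,2,178],[-1,2,180],[-1,2,180],[-1,2,180]],"rot":[[0,0,0],[0,0,0],[0,0,0],[0,0,0],[0,0,0],[0,0,0],[0,0,0],[0,0,0],[0,0,0],[0,0,0]]}'
python3 -m creep '{"claw":[0,0,0],"delta_pos":[[0,0,1],[0,0,2],[0,0,2]],"rot":[[0,0,0],[0,0,0],[0,0,0]]}'
```

```text
t: 44.8
tcp_pos: [406.4, -316.5, 85.4]
eef_rot: [3.138, 0.128, 0.002]
force: [-0.2, -0.5, -5.7]
width: 22.3
gripper_force: 60.4
t: 45.1
tcp_pos: [405.9, -316.2, 82.6]
eef_rot: [-3.139, -0.127, 0.0]
force: [-0.6, 0.1, -5.3]
width: 22.3
gripper_force: 60.4
```

```bash
python3 -m creep '{"claw":[0,0,0,0],"delta_pos":[[0,0,1],[0,0,2],[0,0,3],[0,0,3]],"rot":[[0,0,0],[0,0,0],[0,0,0],[0,0,0]]}'
```

```text
t: 45.5
tcp_pos: [406.4, -316.2, 81.7]
eef_rot: [3.138, 0.127, 0.002]
force: [-2.5, 4.7, 10.8]
width: 22.1
gripper_force: 62.8
```

```bash
python3 -m creep '{"claw":[0,50,50,50,50,50,50,50,50,50],"delta_pos":[[0,0,-1],[0,0,-1],[0,0,-1],[0,0,-1],[0,0,-1],[0,0,-30],[0,0,-80],[0,0,-130],[0,0,-160],[0,0,-160]],"rot":[[0,0,0],[0,0,0],[0,0,0],[0,0,0],[0,0,0],[0,0,0],[0,0,0],[0,0,0],[0,0,0],[0,0,0]]}'
python3 - <<'E'
from h import *
p,d=grab('side','w4side');P=cloud('side',d).reshape(-1,3)
for n,x,y in(('flat',605,-262),('deep',440,-242),('deep2',405,-318)):
    m=(abs(P[:,0]-x)<32)&(abs(P[:,1]-y)<35)&(P[:,2]>60)&(P[:,2]<110); print(n,m.sum(),np.median(P[m],0).round(1))
x=P[:,:2]@c; y=(P[:,:2]-O)@nn; m=(abs(y)<46)&(x>430)&(x<500)&(P[:,2]>125)&(P[:,2]<158); print('fin x',(x[m].min()+x[m].max())/2,m.sum())
cv2.imwrite('pics/s6c.png',cv2.resize(p[160:360,280:460,::-1],None,fx=3,fy=3,interpolation=cv2.INTER_CUBIC))
go(464.8,-29.6,235,4.65)
E
```

```text
t: 46.5
tcp_pos: [408.0, -317.9, 244.6]
eef_rot: [3.132, 0.127, 0.013]
force: [0.4, -0.3, 0.7]
width: 49.8
gripper_force: 0.0
flat 102 [ 606.1 -265.1   89.5]
deep 101 [ 437.9 -245.8   89.4]
deep2 104 [ 401.8 -321.2   92. ]
fin x 460.5539861036191 131
t 46.5 tcp [ 406.8 -316.9  241.7] q6 0.81 w 50.5 delta [  81.1 -281.7    6. ]
  rot 0 [  0.3  -0.  -90. ]
  rot 180 [-0.  -0.3 90. ]
```

View pics/s6c.png

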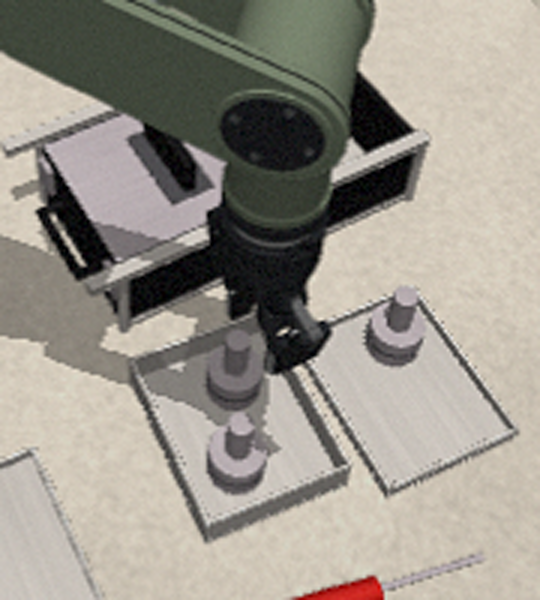

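Two heavy weights stand in the deep tray at crop (238,370) and (240,455), and the light one in the flat tray at (400,325). The fin is still at the clip. Next I go back to the gate grip.

```bash
python3 -m creep '{"claw":[60,70,85,85,85,85,85,85,85,85],"delta_pos":[[0,0,0],[10,-35,0],[22,-75,0],[34,-118,0],[46,-160,0],[58,-202,0],[70,-244,0],[81,-280,0],[81,-281,0],[81,-281,0]],"rot":[[0,0,-8],[0,0,-16],[0,0,-24],[0,0,-32],[0,0,-40],[0,0,-48],[0,0,-56],[0,0,-64],[0,0,-72],[0,0,-80]]}'
python3 -m creep '{"claw":[85,85,85,85],"delta_pos":[[0,0,0],[0,0,0],[0,0,0],[0,0,0]],"rot":[[0,0,-8],[0,0,-10],[0,0,-10],[0,0,-10]]}'
python3 -c "
from h import *
go(464.8,-29.6,133,4.65)"
```

```text
t: 47.55
tcp_pos: [463.1, -28.1, 237.6]
eef_rot: [-2.311, -2.124, 0.004]
force: [0.2, -0.7, 0.4]
width: 84.7
gripper_force: 0.0
t: 47.95
tcp_pos: [463.3, -29.5, 238.4]
eef_rot: [-2.129, -2.307, 0.002]
force: [0.6, 0.9, 0.9]
width: 85.2
gripper_force: 0.0
t 48.0 tcp [463.3 -29.5 238.4] q6 -0.17 w 85.2 delta [ -0.3   1.7 105.4]
  rot 0 [-0.1 -0.  -0. ]
  rot 180 [ -0.    0.2 180. ]
```

```bash
python3 -m creep '{"claw":[85,85,85,85,85,0,0,0,0,0],"delta_pos":[[0,2,40],[0,2,75],[0,2,95],[0,2,104],[0,2,104],[0,2,104],[0,2,104],[0,2,104],[0,2,104],[0,2,104]],"rot":[[0,0,0],[0,0,0],[0,0,0],[0,0,0],[0,0,0],[0,0,0],[0,0,0],[0,0,0],[0,0,0],[0,0,0]]}'
python3 -m creep '{"claw":[0,0,0,0,0,0,0,0,0,0],"delta_pos":[[0,8,0],[0,20,0],[0,35,0],[0,50,0],[0,65,0],[0,80,0],[0,95,0],[0,108,0],[0,118,0],[0,123,0]],"rot":[[0,0,0],[0,0,0],[0,0,0],[0,0,0],[0,0,0],[0,0,0],[0,0,0],[0,0,0],[0,0,0],[0,0,0]]}'
python3 -m creep '{"claw":[0,0,0,0,0,0],"delta_pos":[[0,3,0],[0,6,0],[0,8,0],[0,8,0],[0,8,0],[0,8,0]],"rot":[[0,0,0],[0,0,0],[0,0,0],[0,0,0],[0,0,0],[0,0,0]]}'
```

```text
t: 48.95
tcp_pos: [465.6, -29.4, 136.2]
eef_rot: [-2.129, -2.31, 0.001]
force: [-4.5, -0.0, -0.8]
width: 13.2
gripper_force: 58.4
t: 49.95
tcp_pos: [586.4, -19.4, 136.2]
eef_rot: [-2.126, -2.307, 0.006]
force: [-9.4, 0.6, 8.9]
width: 13.2
gripper_force: 61.1
t: 50.55
tcp_pos: [594.2, -18.8, 136.2]
eef_rot: [-2.127, -2.308, 0.005]
force: [-7.9, -0.9, 6.7]
width: 13.1
gripper_force: 60.9
```

The gate is already past where it started, so it was not fully shut then. I keep pushing gently to the stop.

```bash
python3 -m creep '{"claw":[0,0,0,0,0,0],"delta_pos":[[0,2,0],[0,4,0],[0,6,0],[0,7,0],[0,7,0],[0,7,0]],"rot":[[0,0,0],[0,0,0],[0,0,0],[0,0,0],[0,0,0],[0,0,0]]}'
python3 -m creep '{"claw":[0,0,0,0,0],"delta_pos":[[0,1,0],[0,2,0],[0,3,0],[0,3,0],[0,3,0]],"rot":[[0,0,0],[0,0,0],[0,0,0],[0,0,0],[0,0,0]]}'
```

```text
t: 51.15
tcp_pos: [599.9, -18.3, 136.2]
eef_rot: [-2.126, -2.306, 0.008]
force: [-11.4, -0.8, 9.5]
width: 13.5
gripper_force: 61.1
t: 51.65
tcp_pos: [599.9, -18.3, 136.2]
eef_rot: [-2.122, -2.303, 0.015]
force: [-19.5, -2.0, 13.0]
width: 13.0
gripper_force: 61.8
```

```bash
python3 -m creep '{"claw":[0,0,0,0,0],"delta_pos":[[0,1,0],[0,2,0],[0,3,0],[0,3,0],[0,3,0]],"rot":[[0,0,0],[0,0,0],[0,0,0],[0,0,0],[0,0,0]]}'
python3 -m creep '{"claw":[0,85,85,85,85,85,85,85,85,85],"delta_pos":[[0,-5,0],[0,-5,0],[0,-5,0],[0,-5,0],[0,-5,0],[0,-5,0],[0,-5,-30],[0,-5,-80],[0,-5,-120],[0,-5,-160]],"rot":[[0,0,0],[0,0,0],[0,0,0],[0,0,0],[0,0,0],[0,0,0],[0,0,0],[0,0,0],[0,0,0],[0,0,0]]}'
python3 -m creep '{"claw":[85,85,85,85,85,85,85],"delta_pos":[[-50,0,0],[-100,0,0],[-150,0,0],[-200,0,0],[-220,0,0],[-220,0,0],[-220,0,0]],"rot":[[0,0,0],[0,0,0],[0,0,0],[0,0,0],[0,0,0],[0,0,0],[0,0,0]]}'
python3 - <<'E'
from h import *
for v in('top','side'):
    p,d=grab(v,'f'+v);P=cloud(v,d).reshape(-1,3)
    x=P[:,:2]@c; y=(P[:,:2]-O)@nn; m=(abs(y)<46)&(x>560)&(x<640)&(P[:,2]>125)&(P[:,2]<158); print(v,'fin x',(x[m].min()+x[m].max())/2,m.sum())
    q=p[105:245,305:475] if v=='top' else p[160:360,280:460]
    cv2.imwrite(f'pics/f{v}c.png',cv2.resize(q[:,:,::-1],None,fx=3,fy=3,interpolation=cv2.INTER_CUBIC))
print(bot.read_state()['force'])
E
```

```text
t: 52.15
tcp_pos: [600.0, -18.3, 136.2]
eef_rot: [-2.119, -2.299, 0.023]
force: [-28.0, -2.0, 18.1]
width: 13.3
gripper_force: 65.3
t: 53.15
tcp_pos: [604.4, -18.1, 297.4]
eef_rot: [2.129, 2.31, 0.001]
force: [0.8, -0.9, -0.6]
width: 84.7
gripper_force: 0.0
t: 53.85
tcp_pos: [622.3, -236.8, 295.2]
eef_rot: [-2.129, -2.308, -0.001]
force: [-0.3, 1.3, -0.2]
width: 84.9
gripper_force: 0.0
top fin x 597.2065282658521 134
side fin x 595.8963623874872 193
[-0.18628721 -0.33940205 -0.8359377 ]
```

View pics/ftopc.png

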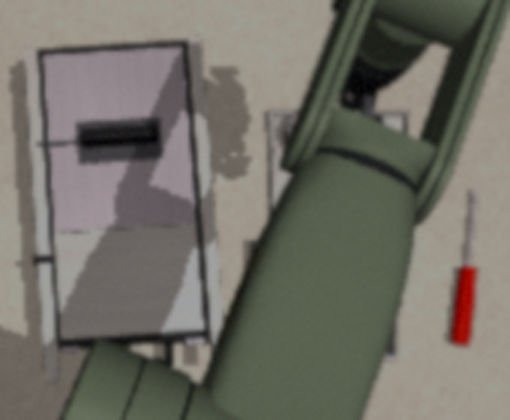

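The gate is fully shut, with its far edge against the wall and no dark gap. Last, a numeric check of the weights, then hand in.

Run:
```python
from h import *
from rig import sign_off
P=cloud('side',np.load('pics/fside.npz')['d']).reshape(-1,3); ok=True
for n,x,y in(('flat',606,-265),('deep',438,-246),('deep2',402,-321)):
    m=(abs(P[:,0]-x)<28)&(abs(P[:,1]-y)<28)&(P[:,2]>60)&(P[:,2]<105); q=np.median(P[m],0); ok&=m.sum()>60 and np.hypot(q[0]-x,q[1]-y)<8; print(n,m.sum(),q.round(1))
if ok: print(sign_off())
```

```text
flat 76 [ 625.4 -263.1   84.8]
deep 97 [ 438.4 -245.4   91.2]
deep2 105 [ 402.5 -320.4   91.4]
```

View pics/fsidec.png

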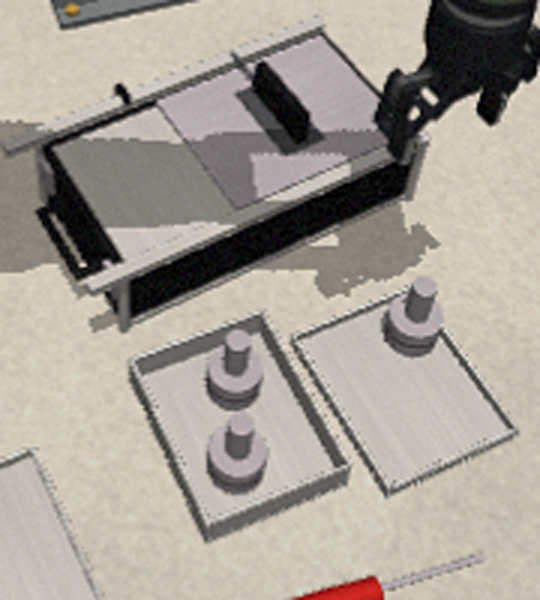

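The light weight has been knocked towards the far wall, at crop (413,325), and may lean on the rim. I measure its tilt.

Run:
```python
from h import *
p,d=grab('side','g1'); P=cloud('side',d).reshape(-1,3)
for n,x,y in(('deep',438,-246),('flat',620,-262)):
  for lo,hi in((6,20),(25,38),(40,48),(52,62),(62,72),(72,82),(82,90),(90,105)):
    m=(abs(P[:,0]-x)<45)&(abs(P[:,1]-y)<40)&(P[:,2]>lo)&(P[:,2]<hi)
    if m.any(): Q=P[m]; print(n,lo,m.sum(),Q.mean(0).round(1),'x',np.percentile(Q[:,0],[3,97]).round(1),'y',np.percentile(Q[:,1],[3,97]).round(1))
go(0,0,0)
```

```text
deep 6 115 [ 430.4 -252.1    9.5] x [394.3 480.8] y [-280.2 -209.7]
deep 25 44 [ 430.8 -257.5   31.1] x [415.1 460.3] y [-266.6 -233. ]
deep 40 159 [ 437.2 -245.7   43.8] x [416.5 464.4] y [-265.  -219.1]
deep 52 17 [ 436.  -247.7   57. ] x [429.5 447.6] y [-251.8 -239.6]
deep 62 13 [ 434.7 -246.9   68.2] x [429.7 445.3] y [-253.  -238.7]
deep 72 16 [ 437.9 -248.2   76.9] x [429.7 449. ] y [-253.1 -238. ]
deep 82 15 [ 435.9 -245.6   86.8] x [428.7 448. ] y [-251.6 -234.3]
deep 90 50 [ 440.7 -240.9   93.2] x [431.1 451. ] y [-251.9 -230.4]
flat 6 132 [ 620.  -274.1   10.2] x [580.2 662.3] y [-299.6 -227.7]
flat 25 47 [ 617.6 -272.9   31.3] x [604.7 640.9] y [-285.4 -248.6]
flat 40 143 [ 627.6 -263.1   44. ] x [607.2 654.8] y [-283.1 -234.9]
flat 52 12 [ 627.5 -266.4   57.9] x [620.6 638.8] y [-270.8 -259.7]
flat 62 14 [ 624.4 -263.2   67.1] x [618.9 632.7] y [-270.4 -250.7]
flat 72 18 [ 626.3 -265.1   75.8] x [619.9 637.2] y [-270.2 -256.6]
flat 82 20 [ 626.8 -262.7   86.3] x [620.1 638.6] y [-269.9 -251.3]
flat 90 44 [ 632.2 -259.2   93.3] x [621.9 642. ] y [-268.8 -248.1]
t 54.0 tcp [ 622.4 -235.6  295.8] q6 -0.46 w 85.1 delta [ 286.3 -600.7  295.9]
  rot 0 [ 0. -0.  0.]
  rot 180 [ 1.0e-01  0.0e+00 -1.8e+02]
```

Its height profile matches the upright weight in the deep tray (body top at 44, stem top at 93 mm). It sits at about (631,-260), standing on the floor inside the flat tray and at rest, so nothing needs mending. I hand in.

```bash
python3 -c "
from rig import sign_off
print(sign_off())"
```

```text
the job is handed in; nothing more can be done
None
```

I handed the job in and got no verdict back: the gate was opened to the clip and is shut again, and of the three weights present the two heavy ones stand in the deep tray and the light one in the flat tray, knocked late in the run to about its far wall but by depth still upright on the floor.

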